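# Swap the plate in the bench imager by its edges

## Task

Move the clear glass plate from the imager's sloped stage to the empty cradle, then load the amber plate on the stage in its place and push the imager's door shut until its catch holds it. Set each plate down flat and centred between the guides of its place, hold the plates by their black edges only so that no finger touches the glass faces, and leave the blue plate, the bottle, jar, beaker and timer where they are.

Things in the scene. Friction and masses are not known exactly. Their poses are not given: they have to be found in the camera images.
- clear: Colourless glass plate, 110 (x) x 64 (y) x 8 mm (z), about 120 g, at the start on the imager's stage. Origin: centre of its underside. A black edge band, 4 mm broad and 6 mm thick (1 mm below each glass face), runs round it. Hold it by its two long edges, 64 mm apart. Either way round will do.
- amber: Orange (amber) glass plate of the same size, band, mass and frame as the clear one, at the start flat on cradle_a.
- clear_glass: The glass of the clear plate within its edge band, 102 x 56 mm, both faces (same frame as the plate). No finger may touch it.
- amber_glass: The glass of the amber plate within its edge band, 102 x 56 mm, both faces (same frame as the plate). No finger may touch it.
- blue: Dark blue glass plate of the same kind, flat on cradle_b: a bystander, leave it.
- cradle_a: Grey fixed cradle holding the amber plate; origin at the centre of its underside. Base 135 (x) x 70 (y) x 8 mm. Two rails across it at x = +-35 mm, 40 mm long in y, 14 broad, carry a plate 50 mm above the bench. End stops 50 mm long, 6 thick, 58 high, inner faces at x = +-60 mm. Long sides open for fingers. A plate in place has its x along the cradle's x, centred.
- cradle_b: Same cradle, holding the blue plate. The three cradles stand side by side in any order, about 140 mm apart in y, each turned by up to 0.3 rad.
- cradle_c: Same cradle, empty at the start: the clear plate goes here, flat on both rails, between the end stops (5 mm of play at each end), its origin 50 mm above the cradle's origin.
- imager: White fixed open-fronted imager; origin on the bench below the middle of its stage, x from its front to its back (x = -85 to 145 mm). Side walls with inner faces at y = +-94 mm, outer at +-106, 90 mm high up to x = 40 mm, 220 mm behind. A hood covers x over 40 mm, its underside 190 mm above the bench. In front of the hood it is open above.
- stage: Sloped aluminium stage. Origin: middle of the bed surface, 100 mm above the bench; x runs up the 35 degree slope to the back, y across, z normal to the bed (up and to the robot). A loaded plate lies on the bed, origin on this origin, its x along the stage's x. For |x| under 32 mm the bed is 36 mm wide: fingers have room beside and 40 mm below the plate's long edges.
- stage_lip (a point): Middle of the inner face of the orange lip across the stage's lower end (stage x = -57 mm, 2 mm beyond a centred plate), where it meets the bed. The lip rises 7 mm over the bed. Four side guides at stage x = +-42 mm, each 20 mm long and 8 mm high, have inner faces at y = +-36 mm (4 mm of play a side).
- door (a joint): Angle of the imager's front door, rad: 0 = shut on its catch, against a stop; grows as it swings out to the robot (starts at 0.6 to 1.0). A sprung ball catch resists from about 0.09 to 0.045 rad (about 5 N at the free end: push on through), then holds the door at 0. Elsewhere it swings with little friction and stays where left.
- door_hinge (a point): Point on the door's upright hinge axis, 55 mm above the bench, at the imager's right front corner (imager x = -90.5, y = -100 mm). The shut door runs 196 mm from here along the imager's +y; at angle q it is turned by q anticlockwise seen from above. Panel 10 mm thick, centred on the axis, 21 to 89 mm above the bench.
- door_push (a point): Point on the outer face of the door (facing the robot when shut), 150 mm from the hinge axis, 55 mm above the bench: a good place to push.
- reagent: Amber bottle, 60 mm across, 150 mm high: bystander.
- jar: Clear jar with white cap, 64 mm across, 90 mm high: bystander.
- beaker: Glass beaker, 64 mm across, 80 mm high: bystander.
- timer: White bench timer, 50 x 100 x 30 mm: bystander.
Not all that is in view belongs to the job. Of the things like the amber, leave any that is brown or turquoise; of the rest the larger one is meant.

How it is judged:
By the outcome, as a careful person would: the job done as asked, in the order asked, and still so for the second after the job is handed in, with the robot touching nothing.
It also fails if it takes over 72 s, if anything falls off the work surface, if the arm or the gripper's body presses on something with over 40 N, if the wrist force passes 120 N, or if a joint passes its speed limit or range.

## Robot

A 7-joint arm with a two-finger parallel gripper is mounted at the origin on the work surface. World frame = base frame: x ahead of the robot, y to its left, z up, the work surface at z = 0. Lengths are in mm, angles in rad, forces in N, time in s.
With the tool pointing down it reaches from about 425 to 1025 mm from the base axis. Payload 9.4 kg.
Tool frame: the origin (TCP) lies between the finger pads; the fingertips stand arm.tip_reach ahead of it and the grasp point (between the pads) lies 8 mm behind it (arm.tip_reach is the distance from the TCP to the fingertips, in mm); z points along the fingers, y is the line along which they close (so a half turn about z gives the same grasp; the last joint's range is limited). The gripper opens to 85 mm and grips with 20 to 120 N. Pads are 22 mm wide; open, the fingers measure 114 mm over their backs; the gripper's body (76 mm by 85 mm) begins 54 mm behind the grasp point. The pads swing forward as they close: fully open they stand 13 mm farther back than shut.
Start: joints at [1.252, 0.599, -0.003, 1.599, 0.002, 0.943, -0.08], TCP at [173.593, -703.91, 242.275] pointing down, gripper open.
Joint ranges: [-2.57, 2.57], [-0.35, 1.97], [-1.29, 1.29], [0.11, 2.56], [-1.05, 4.19], [0.11, 1.86], [-2.63, 2.63]. Speed limits (rad/s): [2.22, 2.22, 3.01, 3.01, 3.14, 3.14, 3.14].

## Interface

Orientations are given as a rotation vector (axis times angle).
In Python, from plant import arm gives the robot as it stands. The module is installed in compiled form; this text tells all that it offers.
- The arm moves only by the tool servo_tool, never from a script. Its argument "motion" is a list of rows, each an object with "linear": the shift along the tool's x, y, z in cm, a list of three; "rot": the turn, a rotation vector about the tool's x, y, z in rad, a list of three; "gripper": the finger opening in cm, from 0 to 8.54. In form: [{"linear": [dx, dy, dz], "rot": [wx, wy, wz], "gripper": gripper}, ...]. A call has 1 to 5 rows; each row is the pose to reach, as a shift and turn from the pose commanded when the call began, along the tool's axes at that moment; what a row does not reach only later rows make up. A row lasts 1/10 s, in which the tool goes at most 50 mm and 8.59 degrees, less where a joint would pass 70% of its speed; a pose out of reach is approached as far as the arm can. A call with a gripper value outside its range is refused whole. The fingers move at their own pace and stop on an object; "grip_force" is the grip in N (left out, the last holds). Time passes only in rows, so rows that repeat a pose let the fingers close. It gives the time, the measured TCP pose, the force, the opening and the grip force at its end, in the units of the state.
- arm.read_state(): the state, without advancing time (a new reading comes with each control period).
- arm.get_image(name): name is "scene" or "top" or "wrist"; returns a dict with "img" (384x512x3 uint8, blue, green, red), "vertical_fov" (degrees; the focal length in pixels is half the picture's height over the tangent of half this angle, whatever the lens; pixels are square), "cx", "cy" (the principal point, pixels), "rvec" (rotation vector, rad) and "tvec" (3), from world to camera coordinates, as OpenCV has them; the wrist camera has in their place "mount" (4x4, takes a point from camera to tool coordinates, whose origin is the TCP and whose axes are the flange's). Camera axes: x right, y down, z forward; pixel columns grow to the right and rows downward; lengths in mm; the calibration is good to about 2 mm. The wrist camera is an equidistant fisheye: a pixel r from the principal point sees the ray r / f radians off the axis. A picture is of the moment at which its call begins: read the wrist's pose just before it. There is no depth.
- arm.job_done(): hands the job in; it is judged then, once.
The state is a dict: "time": time; "qpos": joint angles; "qd": joint speeds; "joint_efforts": joint torques, N m; "ee_pos": TCP position; "tcp_rot": TCP orientation; "wrist_force": force on the tool from outside, world axes, zero at the start; "ft_torque": the same for the moment, N m; "grip_width": finger opening in mm; "gripper_force": force on a finger pad.
Only numpy, scipy, OpenCV 4.12 (cv2) and the standard library are available. Lean on these libraries where they do the work, as an engineer would, in place of code of your own. Each camera call takes 0.05 s, during which the arm holds its last target. There are 200 camera calls.

## Working session

There is one attempt and no reset: what is moved stays moved. The work goes in short steps, Python scripts to look and compute and a tool call to move; the robot and the scene stay as the last step left them, time stands still between calls to the robot, and variables do not carry over. Pictures are saved under pics/ and viewed, at most 12 in all, crops included, and the job is handed in when it is done.

Besides the shell and the picture viewer there is one more tool, called after "Emit:" in YAML: its name, and indented under it one key for each argument. servo_tool: Moves the arm, as the interface text tells. Its arguments: {"type":"object","properties":{"motion":{"type":"array","items":{"type":"object","properties":{"linear":{"type":"array","items":{"type":"number"}},"rot":{"type":"array","items":{"type":"number"}},"gripper":{"type":"number"}}}},"grip_force":{"type":"number"}},"required":["motion"]}

```bash
mkdir -p pics; cat > h.py <<'E'
import numpy as np, cv2, pickle
from scipy.spatial.transform import Rotation as R
from plant import arm
def snap(n):
    s=arm.read_state(); d=arm.get_image(n)
    d['s']=s; pickle.dump(d,open(f'{n}.pkl','wb')); return d
def load(n): return pickle.load(open(f'{n}.pkl','rb'))
def ray(d,uv):
    uv=np.atleast_2d(np.array(uv,float)); f=192/np.tan(np.radians(d['vertical_fov'])/2)
    p=(uv-[d['cx'],d['cy']])/f
    if 'mount' in d and d['mount'] is not None:
        r=np.linalg.norm(p,axis=1,keepdims=True)+1e-12
        v=np.c_[p/r*np.sin(r),np.cos(r)]
        T=np.eye(4);T[:3,:3]=R.from_rotvec(d['s']['tcp_rot']).as_matrix();T[:3,3]=d['s']['ee_pos']
        M=T@np.array(d['mount']); return M[:3,3],v@M[:3,:3].T
    A=R.from_rotvec(np.ravel(d['rvec'])).as_matrix(); t=np.ravel(d['tvec'])
    return -A.T@t, np.c_[p,np.ones(len(p))]@A
def onz(d,uv,z):
    o,v=ray(d,uv); return o+v*((z-o[2])/v[:,2])[:,None]
def onplane(d,uv,p0,n):
    o,v=ray(d,uv); return o+v*(((p0-o)@n)/(v@n))[:,None]
def proj(d,P):
    P=np.atleast_2d(P); f=192/np.tan(np.radians(d['vertical_fov'])/2)
    if 'mount' in d and d['mount'] is not None:
        T=np.eye(4);T[:3,:3]=R.from_rotvec(d['s']['tcp_rot']).as_matrix();T[:3,3]=d['s']['ee_pos']
        M=T@np.array(d['mount']); c=(P-M[:3,3])@M[:3,:3]
        rr=np.linalg.norm(c[:,:2],axis=1); th=np.arctan2(rr,c[:,2]); return c[:,:2]/rr[:,None]*th[:,None]*f+[d['cx'],d['cy']]
    A=R.from_rotvec(np.ravel(d['rvec'])).as_matrix(); c=P@A.T+np.ravel(d['tvec'])
    return c[:,:2]/c[:,2:]*f+[d['cx'],d['cy']]
def move_to(Rt,p,cmd=None):
    s=arm.read_state(); R0=R.from_rotvec(s['tcp_rot']); 
    print('lin cm',np.round(R0.inv().apply(np.array(p)-s['ee_pos'])/10,2),'rot',np.round((R0.inv()*Rt).as_rotvec(),3))
E
python3 - <<'E'
from h import *
a=snap('scene');b=snap('top');w=snap('wrist')
for d in(a,b,w): print(d['vertical_fov'],d['cx'],d['cy'],d.get('rvec'),d.get('tvec'),d.get('mount'))
print(arm.tip_reach, arm.read_state())
cv2.imwrite('pics/s.png',cv2.resize(a['img'],(800,600)));cv2.imwrite('pics/t.png',cv2.resize(b['img'],(800,600)))
E
```

```text
44.40887153655049 251.6215899011154 188.3092488712007 [ 2.10152072  1.5223992  -0.49811054] [-163.52771252 -309.01626329 1819.31369554] None
42.75348821339102 255.73191258114457 186.52195611717028 [ 2.14875072 -2.20935367  0.10552327] [  16.18196981  502.55635158 1337.46956973] None
65.70646984690485 250.77484593071773 190.56149919177122 None None [[ 2.77190863e-04 -9.58453767e-01 -2.85247786e-01  7.11162728e+01]
 [ 9.99999473e-01 -1.63157776e-05  1.02657637e-03 -5.05151707e-01]
 [-9.88580026e-04 -2.85247920e-01  9.58453258e-01 -1.31301686e+02]
 [ 0.00000000e+00  0.00000000e+00  0.00000000e+00  1.00000000e+00]]
11.0 {'time': 0.15, 'qpos': array([ 1.25230317,  0.5999286 , -0.00253688,  1.59995208,  0.001786  ,
        0.9429212 , -0.0797822 ]), 'qd': array([-6.43403237e-04, -7.83015665e-04,  3.90377496e-04, -2.05474257e-03,
       -5.85004348e-05,  1.58924343e-03,  1.32755369e-03]), 'joint_efforts': array([ 3.24523215e-03, -7.76994538e+01,  1.56647813e+00, -2.58235109e+01,
        1.24990268e-02,  6.78160795e-03, -1.11611659e-06]), 'ee_pos': array([ 173.5055185 , -703.57040837,  241.62251451]), 'tcp_rot': array([-3.11747822e+00, -3.78838417e-01,  3.96027839e-04]), 'wrist_force': array([ 0.25860921,  0.45382   , -0.79498092]), 'ft_torque': array([-0.06153951,  0.00749008, -0.00358641]), 'gripper_force': 0.0, 'grip_width': 85.26391700606877}
```

View pics/s.png

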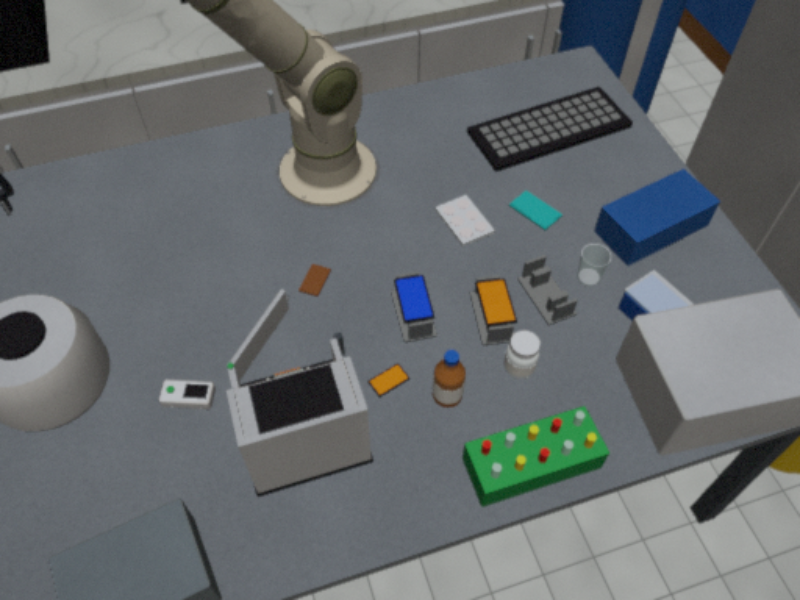

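View pics/t.png

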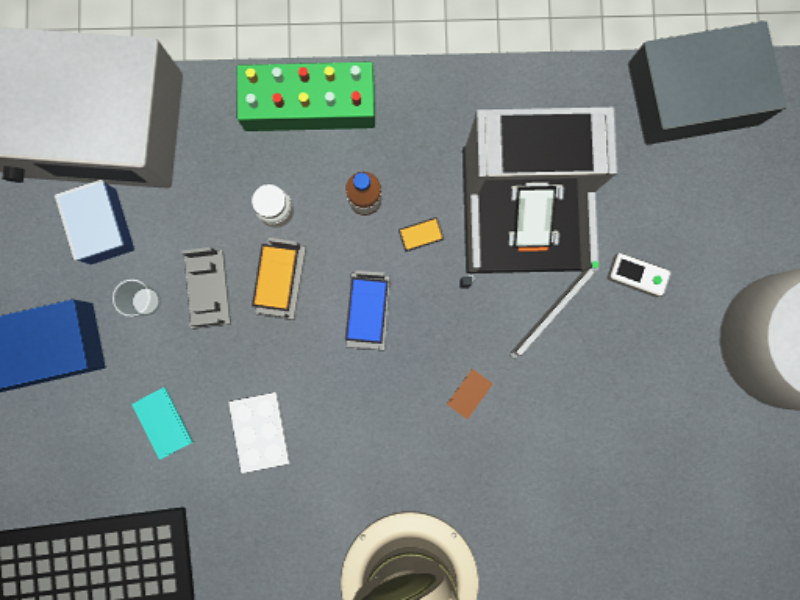

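The scene view shows the door open at the lower left and the amber plate on the middle cradle at (495,300). The top view (800x600) shows the empty cradle at (206,288), amber at (276,279), blue at (367,310), the clear plate on the stage at (536,217), and the door running from its hinge at (595,266) to (515,355). The small orange block at (421,234) is a decoy.

```bash
python3 - <<'E'
from h import *
b=load('top');im=b['img'];hsv=cv2.cvtColor(im,cv2.COLOR_BGR2HSV)
def rects(m,z,n,amin=300):
    cs,_=cv2.findContours(m,cv2.RETR_EXTERNAL,cv2.CHAIN_APPROX_NONE)
    for c in cs:
        if cv2.contourArea(c)<amin: continue
        p=onz(b,c[:,0,:],z); r=cv2.minAreaRect(p[:,:2].astype(np.float32)); bx=cv2.boxPoints(r)
        e=bx[1]-bx[0] if np.linalg.norm(bx[1]-bx[0])>np.linalg.norm(bx[2]-bx[1]) else bx[2]-bx[1]
        print(n,np.round(r[0],1),np.round(r[1],1),'yaw long',round(np.arctan2(e[1],e[0]),3),c[:,0].mean(0).round())
rects(cv2.inRange(hsv,(10,120,150),(28,255,255)),58,'amber')
rects(cv2.inRange(hsv,(105,150,150),(125,255,255)),58,'blue')
rects(cv2.inRange(hsv,(5,150,100),(14,255,255)),85,'orange',10)
print(proj(b,[[500,-300,0],[500,-300,100]]))
l=cv2.resize(im[60:235,290:400],None,fx=3.4,fy=3.4,interpolation=cv2.INTER_CUBIC)
r=cv2.resize(im[150:220,110:200],None,fx=4.5,fy=4.5,interpolation=cv2.INTER_CUBIC)
o=np.zeros((600,800,3),np.uint8);o[:l.shape[0],:l.shape[1]]=l;o[:r.shape[0],385:385+r.shape[1]]=r;cv2.imwrite('pics/c.png',o);print(l.shape,r.shape)
E
```

```text
amber [ 321.8 -111.4] [42.2 73.7] yaw long -0.657 [300. 252.]
amber [531.4 218.3] [ 56.7 102.1] yaw long -0.167 [176. 177.]
blue [428.7 626.3] [120.6 148.2] yaw long -1.372 [ 25. 221.]
blue [469.9  61.1] [ 56.7 102.3] yaw long -0.126 [234. 198.]
orange [ 322.7 -109.4] [38.4 70.4] yaw long -0.657 [303. 253.]
orange [ 564.5 -226.1] [48.   5.4] yaw long 1.544 [341. 159.]
orange [677.7  61.2] [53.7 53.3] yaw long 0.753 [232. 120.]
[[362.72363231 185.28790114]
 [371.25408518 181.78449792]]
(595, 374, 3) (315, 405, 3)
```

View pics/c.png

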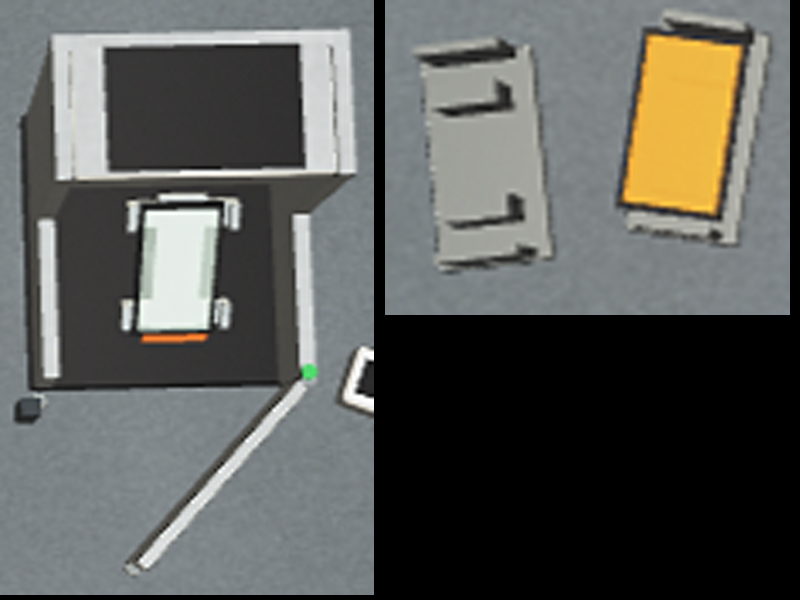

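The crop shows the wall tops at crop (46,220)-(52,377) and (301,215)-(309,372), plate band corners at about (140,203), (222,205), (213,335) and (135,333), the hinge cap at (309,372), and the door tip at (133,569). The empty cradle spans crop (423,40)-(551,268).

```bash
cat >> h.py <<'E'
def pose_rot(yaw,tilt=0):  # tool rotation: tool x along yaw (up the slope), z down/tilted
    M=np.array([[np.cos(tilt),0,np.sin(tilt)],[0,-1,0],[np.sin(tilt),0,-np.cos(tilt)]])
    return R.from_euler('z',yaw)*R.from_matrix(M)
E
python3 - <<'E'
from h import *
b=load('top')
L=lambda p:np.array(p)/3.4+[290,60]
Q=lambda p:(np.array(p)-[385,0])/4.5+[110,150]
w=onz(b,L([(46,220),(52,377),(301,215),(309,372)]),90)[:,:2];print('walls',w.round(1).tolist())
d1=w[0]-w[1];d2=w[2]-w[3];print('yaw',np.arctan2(d1[1],d1[0]),np.arctan2(d2[1],d2[0]),'sep',np.linalg.norm(w[1]-w[3]),np.linalg.norm(w[0]-w[2]))
h=onz(b,L([(309,372),(133,569)]),89)[:,:2];print('hinge,tip',h.round(1).tolist(),np.linalg.norm(h[1]-h[0]))
hd=onz(b,L([(52,33),(350,28),(57,180),(356,175)]),220)[:,:2];print('hood',hd.round(1).tolist())
c=Q([(531,46),(551,255),(423,65),(437,250)]);print('c base',onz(b,c,8)[:,:2].round(1).tolist())
c=Q([(417,50),(510,40),(441,268),(540,255)]);print('c stops z58',onz(b,c,58)[:,:2].round(1).tolist())
x=(d1+d2);x/=np.linalg.norm(x);yaw=np.arctan2(x[1],x[0]);y=np.array([-x[1],x[0]])
front=(w[1]+w[3])/2; org=front+85*x;print('imager',org.round(1),yaw)
t=np.radians(35);n=np.r_[-np.sin(t)*x,np.cos(t)];u=np.r_[np.cos(t)*x,np.sin(t)];o=np.r_[org,100.]
P=onplane(b,L([(140,203),(222,205),(213,335),(135,333)]),o+7*n,n)-o
print('plate in stage',np.c_[P@u,P@np.r_[y,0]].round(1).tolist())
P=onplane(b,L([(143,340),(207,338)]),o+7*n,n)-o
print('lip in stage',np.c_[P@u,P@np.r_[y,0]].round(1).tolist())
# look pose above stage
print('look stage',end=' ');move_to(pose_rot(yaw,0.35),np.r_[org-60*x,290]);
E
```

```text
walls [[658.6, -129.2], [534.7, -129.3], [657.3, -329.6], [533.1, -329.6]]
yaw 0.0008575942993761568 -0.00023476335193335507 sep 200.25820041143163 200.39234715656025
hinge,tip [[533.2, -329.9], [384.2, -186.3]] 206.8607823527931
hood [[765.7, -124.0], [763.8, -336.7], [659.1, -123.6], [657.1, -335.3]]
c base [[587.1, 318.4], [456.1, 307.0], [576.9, 385.7], [461.2, 377.4]]
c stops z58 [[579.0, 375.7], [583.6, 319.8], [447.4, 361.8], [453.6, 302.8]]
imager [ 618.9 -229.4] 0.0003110114919963444
plate in stage [[54.7, 33.8], [51.3, -28.6], [-58.8, -30.4], [-55.1, 31.5]]
lip in stage [[-61.5, 24.8], [-61.3, -25.9]]
look stage lin cm [ 48.77 -36.81  -4.8 ] rot [-0.043  0.349  0.239]
```

Emit:
servo_tool:
  motion:
    - {"linear": [16.2, -12.3, -1.6], "rot": [0, 0, 0], "gripper": 8.5}
    - {"linear": [16.2, -12.3, -1.6], "rot": [0, 0, 0], "gripper": 8.5}
    - {"linear": [16.2, -12.3, -1.6], "rot": [0, 0, 0], "gripper": 8.5}
    - {"linear": [16.2, -12.3, -1.6], "rot": [0, 0, 0], "gripper": 8.5}
    - {"linear": [16.2, -12.3, -1.6], "rot": [0, 0, 0], "gripper": 8.5}

```text
time: 0.65
ee_pos: [307.1, -540.2, 258.7]
tcp_rot: [-3.115, -0.392, -0.004]
wrist_force: [0.3, 0.7, 1.1]
grip_width: 85.0
gripper_force: 0.0
```

Emit:
servo_tool:
  motion:
    - {"linear": [16.2, -12.3, -1.6], "rot": [0, 0, 0], "gripper": 8.5}
    - {"linear": [16.2, -12.3, -1.6], "rot": [0, 0, 0], "gripper": 8.5}
    - {"linear": [16.2, -12.3, -1.6], "rot": [0, 0, 0], "gripper": 8.5}
    - {"linear": [16.2, -12.3, -1.6], "rot": [0, 0, 0], "gripper": 8.5}
    - {"linear": [16.2, -12.3, -1.6], "rot": [0, 0, 0], "gripper": 8.5}

```text
time: 1.15
ee_pos: [434.1, -381.9, 274.7]
tcp_rot: [-3.115, -0.393, -0.004]
wrist_force: [-0.2, -0.0, 0.0]
grip_width: 84.9
gripper_force: 0.0
```

Emit:
servo_tool:
  motion:
    - {"linear": [16.3, -12.2, -1.6], "rot": [-0.043, 0.349, 0.239], "gripper": 8.5}
    - {"linear": [16.3, -12.2, -1.6], "rot": [-0.043, 0.349, 0.239], "gripper": 8.5}
    - {"linear": [16.3, -12.2, -1.6], "rot": [-0.043, 0.349, 0.239], "gripper": 8.5}
    - {"linear": [16.3, -12.2, -1.6], "rot": [-0.043, 0.349, 0.239], "gripper": 8.5}
    - {"linear": [16.3, -12.2, -1.6], "rot": [-0.043, 0.349, 0.239], "gripper": 8.5}

```text
time: 1.65
ee_pos: [561.7, -224.0, 291.0]
tcp_rot: [-3.091, -0.013, -0.551]
wrist_force: [0.5, 0.3, 0.0]
grip_width: 85.2
gripper_force: 0.0
```

```bash
python3 - <<'E'
from h import *
w=snap('wrist');print(w['s']['ee_pos'],w['s']['tcp_rot'])
cv2.imwrite('pics/w1.png',cv2.resize(w['img'],(800,600),interpolation=cv2.INTER_CUBIC))
# next: look at cradle c  (centre ~518,343; yaw ~ -? )
move_to(pose_rot(0.08,0),[548,342,190])
E
```

```text
[ 561.74149167 -224.03457381  291.02148688] [-3.09083117 -0.01347888 -0.55123314]
lin cm [ -4.27 -56.85   9.13] rot [ 0.013 -0.352 -0.072]
```

View pics/w1.png

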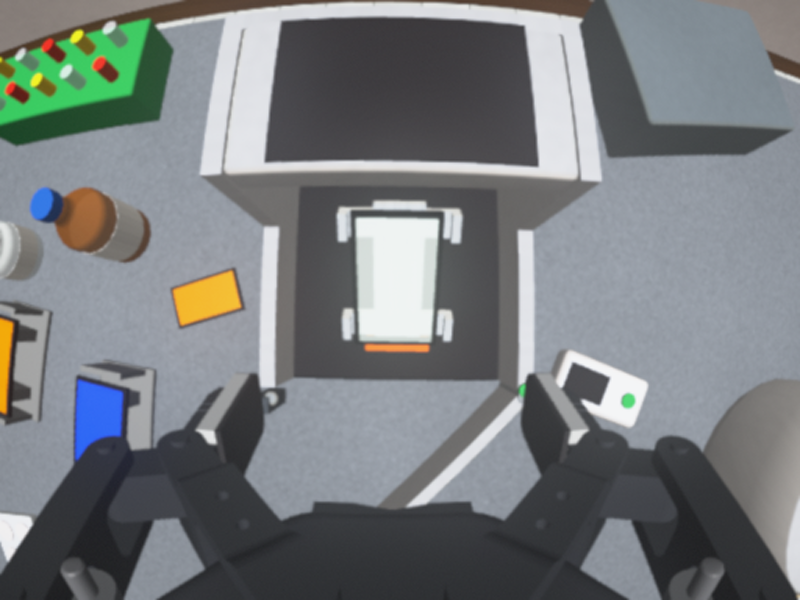

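The wrist view shows the plate on the stage between its four guides, with the orange lip at (397,348), the wall inner edges at about x=277 and x=519, and the fingers well clear of it.

```bash
cat > meas.py <<'E'
from h import *
w=load('wrist');hsv=cv2.cvtColor(w['img'],cv2.COLOR_BGR2HSV)
S=lambda p:np.array(p)/1.5625-0.18
P=onz(w,S([(278,228),(275,383),(518,230),(520,385),(263,228),(260,385),(534,230),(535,390)]),90)[:,:2]
print('walls',P.round(1).tolist())
yaw=-0.004;x=np.array([np.cos(yaw),np.sin(yaw)]);y=np.array([-x[1],x[0]]);org=np.array([618.9,-229.4])
t=np.radians(35);n=np.r_[-np.sin(t)*x,np.cos(t)];u=np.r_[np.cos(t)*x,np.sin(t)];o=np.r_[org,100.]
def st(uv,h):
    q=onplane(w,uv,o+h*n,n)-o; return np.c_[q@u,q@np.r_[y,0]]
def rect(p,nm):
    r=cv2.minAreaRect(p.astype(np.float32));bx=cv2.boxPoints(r);e=bx[1]-bx[0] if np.linalg.norm(bx[1]-bx[0])>np.linalg.norm(bx[2]-bx[1]) else bx[2]-bx[1]
    print(nm,np.round(r[0],1),np.round(r[1],1),'ang',round(float(np.arctan2(e[1],e[0])),3))
m=cv2.inRange(hsv,(0,0,130),(179,70,255));k,lab,stt,_=cv2.connectedComponentsWithStats(m)
l=lab[173,254];print(l,stt[l]);c,_=cv2.findContours((lab==l).astype(np.uint8),0,1);rect(st(max(c,key=len)[:,0],8),'glass')
m=cv2.inRange(hsv,(3,150,120),(14,255,255));m[:200]=0;m[240:]=0;m[:,:220]=0;m[:,290:]=0
c,_=cv2.findContours(m,0,1);rect(st(max(c,key=len)[:,0],7),'lip top')
G=S([(349,241),(349,338),(446,240),(441,338),(352,313),(440,311),(349,209),(449,211)])
print('guides inner',st(G,8).round(1).tolist())
E
python3 meas.py
```

```text
walls [[659.3, -134.0], [538.9, -134.3], [659.7, -322.2], [538.7, -323.2], [659.5, -121.6], [536.8, -122.1], [660.2, -335.6], [534.4, -335.7]]
7 [ 227  139   54   81 4067]
glass [-0.3  3. ] [103.9  57.2] ang 0.001
lip top [-57.9   1.7] [ 6.2 48.3] ang -1.556
guides inner [[33.5, 35.7], [-48.8, 38.7], [35.3, -30.9], [-47.7, -32.8], [-25.5, 35.5], [-22.7, -30.3], [57.0, 35.0], [56.6, -31.6]]
```

Emit:
servo_tool:
  motion:
    - {"linear": [-1, -20, 0], "rot": [0, 0, 0], "gripper": 8.5}
    - {"linear": [-1, -20, 0], "rot": [0, 0, 0], "gripper": 8.5}
    - {"linear": [-1, -20, 0], "rot": [0, 0, 0], "gripper": 8.5}
    - {"linear": [-1, -20, 0], "rot": [0, 0, 0], "gripper": 8.5}
    - {"linear": [-1, -20, 0], "rot": [0, 0, 0], "gripper": 8.5}

```text
time: 2.2
ee_pos: [548.7, -21.8, 286.4]
tcp_rot: [-3.091, -0.02, -0.547]
wrist_force: [0.7, 0.3, -0.1]
grip_width: 84.9
gripper_force: 0.0
```

Emit:
servo_tool:
  motion:
    - {"linear": [-1, -20, 3], "rot": [0, 0, 0], "gripper": 8.5}
    - {"linear": [-1, -20, 3], "rot": [0, 0, 0], "gripper": 8.5}
    - {"linear": [-1, -20, 3], "rot": [0, 0, 0], "gripper": 8.5}
    - {"linear": [-1, -20, 3], "rot": [0, 0, 0], "gripper": 8.5}
    - {"linear": [-1, -20, 3], "rot": [0, 0, 0], "gripper": 8.5}

```text
time: 2.7
ee_pos: [549.6, 176.9, 253.8]
tcp_rot: [-3.092, -0.016, -0.547]
wrist_force: [0.2, -0.5, 0.4]
grip_width: 84.5
gripper_force: 0.0
```

Emit:
servo_tool:
  motion:
    - {"linear": [-2.3, -16.8, 6.1], "rot": [0.013, -0.352, -0.072], "gripper": 8.5}
    - {"linear": [-2.3, -16.8, 6.1], "rot": [0.013, -0.352, -0.072], "gripper": 8.5}
    - {"linear": [-2.3, -16.8, 6.1], "rot": [0.013, -0.352, -0.072], "gripper": 8.5}
    - {"linear": [-2.3, -16.8, 6.1], "rot": [0.013, -0.352, -0.072], "gripper": 8.5}
    - {"linear": [-2.3, -16.8, 6.1], "rot": [0.013, -0.352, -0.072], "gripper": 8.5}

```text
time: 3.2
ee_pos: [549.0, 340.3, 186.9]
tcp_rot: [-3.139, -0.12, 0.008]
wrist_force: [0.1, 0.7, -0.2]
grip_width: 85.1
gripper_force: 0.0
```

```bash
python3 - <<'E'
from h import *
w=snap('wrist');pickle.dump(w,open('wc.pkl','wb'));print(w['s']['ee_pos'],w['s']['tcp_rot'])
cv2.imwrite('pics/w2.png',cv2.resize(w['img'],(800,600),interpolation=cv2.INTER_CUBIC))
E
```

```text
[549.02584637 340.28063758 186.93215252] [-3.13910806 -0.11960432  0.00762563]
```

View pics/w2.png

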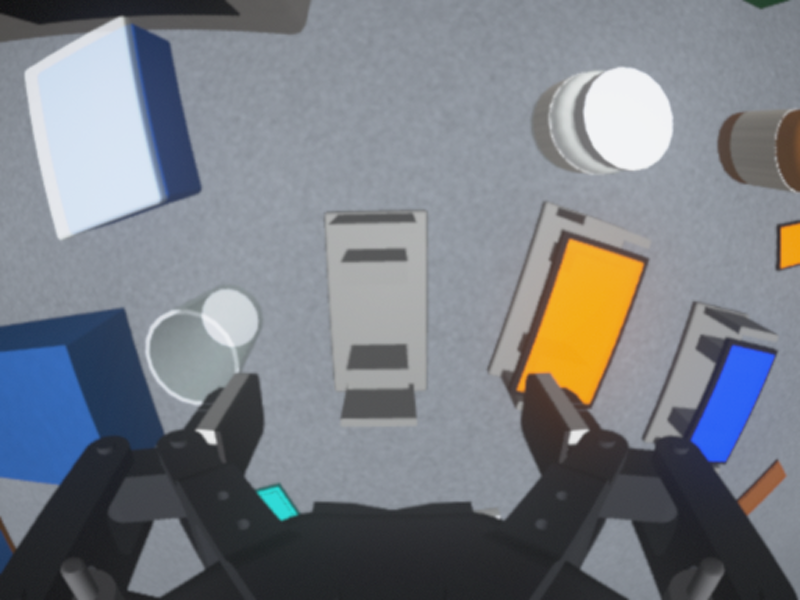

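The wrist view over the empty cradle shows its base from (326,211) to (427,388), the near stop's top edges at rows 418 and 425, and the far stop's outer top edge at about row 222. Amber is at right and the beaker at left, both clear of the hand.

```bash
python3 - <<'E'
from h import *
w=load('wrist');S=lambda p:np.array(p)/1.5625-0.18
B=onz(w,S([(326,212),(427,210),(332,388),(427,388)]),8)[:,:2];print('base',B.round(1).tolist())
T=onz(w,S([(330,222),(416,222),(342,418),(416,418),(341,425),(417,425)]),58)[:,:2];print('stops',T.round(1).tolist())
Q=onz(w,S([(344,261),(407,261),(348,367),(408,367)]),50)[:,:2];print('rail +x top edges (x=42,-28)',Q.round(1).tolist())
b=load('top');hsv=cv2.cvtColor(w['img'],cv2.COLOR_BGR2HSV)
m=cv2.inRange(hsv,(10,120,150),(28,255,255));m[:,:310]=0
c,_=cv2.findContours(m,0,1);c=max(c,key=cv2.contourArea);r=cv2.minAreaRect(onz(w,c[:,0],58)[:,:2].astype(np.float32));print('amber',r)
print(move_to(pose_rot(-0.003,np.radians(35)),[560,-227,220]))
E
```

```text
base [[583.8, 387.5], [590.0, 320.0], [452.8, 378.4], [458.5, 307.0]]
stops [[584.1, 378.2], [587.6, 329.8], [458.0, 366.1], [462.0, 318.1], [452.5, 366.7], [456.6, 316.9]]
rail +x top edges (x=42,-28) [[560.3, 369.7], [563.1, 332.6], [491.7, 364.1], [494.7, 326.0]]
amber ((531.9839477539062, 218.6709747314453), (57.66290283203125, 102.9739761352539), 80.37963104248047)
lin cm [-3.14 56.39 -3.13] rot [-0.022  0.614  0.075]
None
```

Emit:
servo_tool:
  motion:
    - {"linear": [-1, 19, -4], "rot": [0, 0, 0], "gripper": 8.5}
    - {"linear": [-1, 19, -4], "rot": [0, 0, 0], "gripper": 8.5}
    - {"linear": [-1, 19, -4], "rot": [0, 0, 0], "gripper": 8.5}
    - {"linear": [-1, 19, -4], "rot": [0, 0, 0], "gripper": 8.5}
    - {"linear": [-1, 19, -4], "rot": [0, 0, 0], "gripper": 8.5}

```text
time: 3.75
ee_pos: [553.9, 137.4, 231.7]
tcp_rot: [3.136, 0.096, 0.001]
wrist_force: [-0.1, 0.3, -0.4]
grip_width: 84.8
gripper_force: 0.0
```

Emit:
servo_tool:
  motion:
    - {"linear": [-1, 19, 0], "rot": [0, 0, 0], "gripper": 8.5}
    - {"linear": [-1, 19, 0], "rot": [0, 0, 0], "gripper": 8.5}
    - {"linear": [-1, 19, 0], "rot": [0, 0, 0], "gripper": 8.5}
    - {"linear": [-1, 19, 0], "rot": [0, 0, 0], "gripper": 8.5}
    - {"linear": [-1, 19, 0], "rot": [0, 0, 0], "gripper": 8.5}

```text
time: 4.25
ee_pos: [555.8, -51.4, 230.4]
tcp_rot: [3.136, 0.097, -0.002]
wrist_force: [-0.4, -0.3, 0.0]
grip_width: 85.1
gripper_force: 0.0
```

Emit:
servo_tool:
  motion:
    - {"linear": [-1.1, 18.4, 0.8], "rot": [-0.022, 0.614, 0.075], "gripper": 8.5}
    - {"linear": [-1.1, 18.4, 0.8], "rot": [-0.022, 0.614, 0.075], "gripper": 8.5}
    - {"linear": [-1.1, 18.4, 0.8], "rot": [-0.022, 0.614, 0.075], "gripper": 8.5}
    - {"linear": [-1.1, 18.4, 0.8], "rot": [-0.022, 0.614, 0.075], "gripper": 8.5}
    - {"linear": [-1.1, 18.4, 0.8], "rot": [-0.022, 0.614, 0.075], "gripper": 8.5}

```text
time: 4.75
ee_pos: [562.1, -184.5, 226.5]
tcp_rot: [-3.022, -0.04, -0.69]
wrist_force: [0.6, 0.0, 0.3]
grip_width: 85.1
gripper_force: 0.0
```

```bash
python3 - <<'E'
from h import *
t=pose_rot(-0.003,np.radians(35))
move_to(t,[560.8,-227.2,181.3]);move_to(t,[623.9,-227.2,91.2])
w=snap('wrist');print(w['s']['ee_pos'],w['s']['tcp_rot'],w['s']['qpos'].round(2))
import re
src=open('meas.py').read().replace("m[:200]=0;m[240:]=0","m[:150]=0")
hsv=cv2.cvtColor(w['img'],cv2.COLOR_BGR2HSV)
yaw=-.003;x=np.array([np.cos(yaw),np.sin(yaw)]);y=np.array([-x[1],x[0],0]);a=np.radians(35);n=np.r_[-np.sin(a)*x,np.cos(a)];u=np.r_[np.cos(a)*x,np.sin(a)];o=np.array([619,-227.4,100])
uv=proj(w,[o+8*n])[0].astype(int);print(uv)
m=cv2.inRange(hsv,(0,0,130),(179,70,255));k,lab,stt,_=cv2.connectedComponentsWithStats(m);l=lab[uv[1],uv[0]];print(stt[l])
c,_=cv2.findContours((lab==l).astype(np.uint8),0,1);q=onplane(w,max(c,key=len)[:,0],o+8*n,n)-o
print(cv2.minAreaRect(np.c_[q@u,q@y].astype(np.float32)))
E
```

```text
lin cm [-2.15  4.42  3.81] rot [-0.049  0.162  0.015]
lin cm [-0.38  4.95 14.66] rot [-0.049  0.162  0.015]
[ 562.09843058 -184.53345139  226.48029912] [-3.02174141 -0.04029474 -0.68986572] [ 0.49  0.38 -0.23  2.21 -0.54  0.17 -0.74]
[303 189]
[ 270  135   69  102 6106]
((-0.3146247863769531, 1.3185577392578125), (57.21419143676758, 103.41730499267578), 89.93543243408203)
```

Emit:
servo_tool:
  motion:
    - {"linear": [-2.1, 4.4, 3.8], "rot": [-0.049, 0.162, 0.015], "gripper": 8.5}
    - {"linear": [-2.1, 4.4, 3.8], "rot": [-0.049, 0.162, 0.015], "gripper": 8.5}
    - {"linear": [-2.1, 4.4, 3.8], "rot": [-0.049, 0.162, 0.015], "gripper": 8.5}
    - {"linear": [-2.1, 4.4, 3.8], "rot": [-0.049, 0.162, 0.015], "gripper": 8.5}
    - {"linear": [-2.1, 4.4, 3.8], "rot": [-0.049, 0.162, 0.015], "gripper": 8.5}

```text
time: 5.3
ee_pos: [573.6, -242.7, 221.9]
tcp_rot: [-2.99, -0.012, -0.833]
wrist_force: [0.0, 0.7, -0.7]
grip_width: 85.4
gripper_force: 0.0
```

```bash
cat > go.py <<'E'
import sys
from h import *
a=[float(v) for v in sys.argv[1:]]  # yaw tiltdeg x y z
s=arm.read_state();print(s['time'],s['ee_pos'].round(1),s['qpos'].round(3),'f',np.round(s['wrist_force'],1),s['grip_width'],s['gripper_force'])
M=R.from_rotvec(s['tcp_rot']).as_matrix();print('tilt',np.degrees(np.arctan2(M[0,2],-M[2,2])).round(1),'side',M[1,2].round(3),'yaw',np.arctan2(M[1,0],M[0,0]).round(4))
if a: move_to(pose_rot(a[0],np.radians(a[1])),a[2:])
E
python3 go.py -0.003 35 623.9 -226.7 91.2
```

```text
5.3 [ 573.6 -242.7  221.9] [ 0.711  0.434 -0.368  2.191 -1.042  0.107 -0.134] f [ 0.   0.7 -0.7] 85.36385489095882 0.0
tilt 31.1 side 0.038 yaw -0.003
lin cm [-2.46 -1.07 13.84] rot [-0.04   0.067 -0.001]
```

```bash
cat > kin.py <<'E'
from h import *
from scipy.optimize import least_squares
def fk(q,p):
    h,a,b,L=p[:4]; Rz=lambda t:R.from_euler('z',t);Ry=lambda t:R.from_euler('y',t)
    T=Rz(q[0]+p[4]); P=np.array([0,0,h]); T=T*Ry(q[1])*Rz(q[2]); P=P+T.apply([0,0,a]); T=T*Ry(q[3])*Rz(q[4]); P=P+T.apply([0,0,b]); T=T*Ry(q[5])*Rz(q[6]); return P+T.apply([0,0,L]),T
E
python3 - <<'E'
from kin import *
S=[pickle.load(open(f,'rb'))['s'] for f in('scene.pkl','wc.pkl','wrist.pkl')]+[arm.read_state()]
for sg in(1,-1):
  def f(p): return np.concatenate([fk(np.array(s['qpos'])*np.array([1,1,sg,1,sg,1,1]),p)[0]-s['ee_pos'] for s in S])
  best=min((least_squares(f,[300,400,400,300,y0]) for y0 in(0,-1.5,-3,1.5)),key=lambda r:r.cost)
  print(sg,best.x.round(2),best.cost)
p=best.x
E
```

```text
1 [ 1.96065e+03 -4.21320e+02  5.38500e+01  1.41832e+03 -1.50000e-01] 445235.4680830193
-1 [ 2.56049e+03 -9.55060e+02  7.05110e+02  1.03592e+03 -1.96000e+00] 472259.12631915713
```

```bash
cat > kin.py <<'E'
from h import *
from scipy.optimize import least_squares
def fk(q,p,s):
    Rz=lambda t:R.from_euler('z',t);Ry=lambda t:R.from_euler('y',t)
    T=Rz(s[0]*q[0]); P=np.array([0,0,p[0]])+T.apply([p[4],p[5],0]); T=T*Ry(q[1])*Rz(s[1]*q[2]); P=P+T.apply([p[6],0,p[1]]); T=T*Ry(q[3])*Rz(s[2]*q[4]); P=P+T.apply([p[7],0,p[2]]); T=T*Ry(q[5])*Rz(s[3]*q[6]); return P+T.apply([0,0,p[3]]),T
def fit():
    S=[pickle.load(open(f,'rb'))['s'] for f in('scene.pkl','wc.pkl','wrist.pkl')]+[arm.read_state()]
    best=None
    for m in range(8):
        s=[1-2*(m>>i&1) for i in range(3)]+[1]
        f=lambda p:np.concatenate([np.r_[fk(x['qpos'],p,s)[0]-x['ee_pos'],300*(fk(x['qpos'],p,s)[1].as_matrix()[:,2]-R.from_rotvec(x['tcp_rot']).as_matrix()[:,2])] for x in S]+[p[4:]*.01])
        r=least_squares(f,[300,400,400,300,0,0,0,0])
        if best is None or r.cost<best[0]: best=(r.cost,r.x,s)
    return best
E
python3 - <<'E'
from kin import *
c,p,s=fit();print(c,p.round(1),s)
pickle.dump((p,s),open('kin.pkl','wb'))
# planar (q3=q5=0) grasp posture per tilt, for wrist-plane radius; tool dir in world x though; use full IK
q0=arm.read_state()['qpos']
lo=np.array([-2.57,-.35,-1.29,.11,-1.05,.11,-2.63]);hi=np.array([2.57,1.97,1.29,2.56,4.19,1.86,2.63])
M0=R.from_rotvec(arm.read_state()['tcp_rot'])
# ignore yaw about tool z
for tilt in(35,30,25,20,15):
  for tgt in([623.9,-226.7,91.2],[580,-226.7,181]):
    z=pose_rot(0,np.radians(tilt)).as_matrix()[:,2]
    f=lambda q:np.r_[fk(q,p,s)[0]-tgt,300*(fk(q,p,s)[1].as_matrix()[:,2]-z),3*q[2],1*q[4]]
    r=least_squares(f,np.clip([.4,.6,0,2,0,.4,0],lo+.05,hi-.05),bounds=(lo,hi));print(tilt,tgt[2],r.x.round(2),round(np.linalg.norm(r.fun[:6]),1))
E
```

```text
3.571591004121363 [282.3 672.8 448.5 350.   -7.6 -56.6 -20.3  -8.7] [-1, -1, -1, 1]
35 91.2 [ 0.57  0.65 -0.26  2.08 -1.05  0.11  1.5 ] 64.9
35 181 [ 0.64  0.48 -0.32  2.18 -1.05  0.11  2.63] 39.3
30 91.2 [ 0.73  0.73 -0.55  2.17  2.42  0.25  2.36] 0.0
30 181 [ 0.53  0.47 -0.2   2.19 -1.05  0.11  2.63] 18.5
25 91.2 [ 0.39  0.64 -0.08  2.11 -1.05  0.11  2.63] 22.5
25 181 [ 0.45  0.47 -0.13  2.19 -0.87  0.11  2.63] 0.1
20 91.2 [ 0.32  0.64 -0.01  2.12 -1.05  0.11  1.48] 0.8
20 181 [ 0.4   0.47 -0.08  2.14 -0.35  0.22 -1.91] 0.0
15 91.2 [ 0.35  0.65 -0.07  2.06 -0.19  0.19  2.22] 0.0
15 181 [ 0.35  0.48 -0.03  2.08 -0.2   0.34 -0.81] 0.0
```

```bash
python3 go.py -0.003 12 580 -226.7 240; sed -i 's/^if a: .*/if a: move_to(pose_rot(a[0],np.radians(a[1]))*R.from_euler("z",np.pi),a[2:5])/; s/^M=R.*as_matrix();/M=(R.from_rotvec(s["tcp_rot"])*R.from_euler("z",np.pi)).as_matrix();/' go.py
```

```text
5.3 [ 573.6 -242.7  221.9] [ 0.711  0.434 -0.368  2.191 -1.042  0.107 -0.134] f [ 0.   0.7 -0.7] 85.36385489095882 0.0
tilt 31.1 side 0.038 yaw -0.003
lin cm [ 1.48 -1.65 -1.16] rot [-0.039 -0.334  0.007]
```

Emit:
servo_tool:
  motion:
    - {"linear": [1.5, -1.6, -1.2], "rot": [-0.039, -0.334, 0.007], "gripper": 8.5}
    - {"linear": [1.5, -1.6, -1.2], "rot": [-0.039, -0.334, 0.007], "gripper": 8.5}
    - {"linear": [1.5, -1.6, -1.2], "rot": [-0.039, -0.334, 0.007], "gripper": 8.5}
    - {"linear": [1.5, -1.6, -1.2], "rot": [-0.039, -0.334, 0.007], "gripper": 8.5}
    - {"linear": [1.5, -1.6, -1.2], "rot": [-0.039, -0.334, 0.007], "gripper": 8.5}

```text
time: 5.8
ee_pos: [580.2, -225.4, 242.0]
tcp_rot: [3.121, -0.003, 0.323]
wrist_force: [-0.1, 0.9, -1.6]
grip_width: 85.1
gripper_force: 0.0
```

Emit:
servo_tool:
  motion:
    - {"linear": [0, 0, 0], "rot": [0, 0, -0.6], "gripper": 8.5}
    - {"linear": [0, 0, 0], "rot": [0, 0, -0.6], "gripper": 8.5}
    - {"linear": [0, 0, 0], "rot": [0, 0, -0.6], "gripper": 8.5}
    - {"linear": [0, 0, 0], "rot": [0, 0, -0.6], "gripper": 8.5}
    - {"linear": [0, 0, 0], "rot": [0, 0, -0.6], "gripper": 8.5}

```text
time: 6.3
ee_pos: [580.5, -225.4, 241.1]
tcp_rot: [2.925, 0.908, 0.308]
wrist_force: [-0.2, 0.5, 0.7]
grip_width: 84.9
gripper_force: 0.0
```

```bash
python3 go.py -0.003 12 580 -226.7 240
```

```text
6.3 [ 580.5 -225.4  241.1] [ 0.091  0.427  0.309  2.    -0.377  0.566 -0.305] f [-0.2  0.5  0.7] 84.89732682345056 0.0
tilt 12.0 side -0.001 yaw -2.5293
lin cm [-0.14  0.07  0.09] rot [ 1.000e-03  1.000e-03 -2.537e+00]
```

Good. Continue the turn in the same sense.

Emit:
servo_tool:
  motion:
    - {"linear": [0, 0, 0], "rot": [0, 0, -0.64], "gripper": 8.5}
    - {"linear": [0, 0, 0], "rot": [0, 0, -0.64], "gripper": 8.5}
    - {"linear": [0, 0, 0], "rot": [0, 0, -0.64], "gripper": 8.5}
    - {"linear": [0, 0, 0], "rot": [0, 0, -0.64], "gripper": 8.5}
    - {"linear": [0, 0, 0], "rot": [0, 0, -0.64], "gripper": 8.5}

```text
time: 6.8
ee_pos: [580.3, -226.1, 240.7]
tcp_rot: [2.448, 1.747, 0.256]
wrist_force: [0.5, 0.4, -1.3]
grip_width: 85.0
gripper_force: 0.0
```

Emit:
servo_tool:
  motion:
    - {"linear": [0, 0, 0], "rot": [0, 0, -0.64], "gripper": 8.5}
    - {"linear": [0, 0, 0], "rot": [0, 0, -0.64], "gripper": 8.5}
    - {"linear": [0, 0, 0], "rot": [0, 0, -0.64], "gripper": 8.5}
    - {"linear": [0, 0, 0], "rot": [0, 0, -0.64], "gripper": 8.5}
    - {"linear": [0, 0, 0], "rot": [0, 0, -0.64], "gripper": 8.5}

```text
time: 7.3
ee_pos: [580.3, -226.2, 240.6]
tcp_rot: [1.75, 2.395, 0.182]
wrist_force: [-0.0, -0.3, -0.9]
grip_width: 84.8
gripper_force: 0.0
```

Emit:
servo_tool:
  motion:
    - {"linear": [0, 0, 0], "rot": [0, 0, -0.63], "gripper": 8.5}
    - {"linear": [0, 0, 0], "rot": [0, 0, -0.63], "gripper": 8.5}
    - {"linear": [0, 0, 0], "rot": [0, 0, -0.63], "gripper": 8.5}
    - {"linear": [0, 0, 0], "rot": [0, 0, -0.63], "gripper": 8.5}
    - {"linear": [0, 0, 0], "rot": [0, 0, -0.63], "gripper": 8.5}

```text
time: 7.8
ee_pos: [580.3, -226.3, 240.5]
tcp_rot: [0.915, 2.794, 0.094]
wrist_force: [-0.1, 0.0, -0.6]
grip_width: 84.9
gripper_force: 0.0
```

Emit:
servo_tool:
  motion:
    - {"linear": [0, 0, 0], "rot": [0, 0, -0.63], "gripper": 8.5}
    - {"linear": [0, 0, 0], "rot": [0, 0, -0.63], "gripper": 8.5}
    - {"linear": [0, 0, 0], "rot": [0, 0, -0.63], "gripper": 8.5}
    - {"linear": [0, 0, 0], "rot": [0, 0, -0.63], "gripper": 8.5}
    - {"linear": [0, 0, 0], "rot": [0, 0, -0.63], "gripper": 8.5}

```text
time: 8.3
ee_pos: [580.2, -226.6, 240.4]
tcp_rot: [0.006, 2.932, -0.002]
wrist_force: [0.7, 0.3, 0.3]
grip_width: 85.1
gripper_force: 0.0
```

```bash
python3 go.py -0.003 12 597 -226.7 193.0; python3 go.py -0.003 12 618.4 -226.7 93.2
python3 - <<'E'
from h import *
w=snap('wrist');hsv=cv2.cvtColor(w['img'],cv2.COLOR_BGR2HSV)
yaw=-.003;x=np.array([np.cos(yaw),np.sin(yaw)]);y=np.array([-x[1],x[0],0]);a=np.radians(35);n=np.r_[-np.sin(a)*x,np.cos(a)];u=np.r_[np.cos(a)*x,np.sin(a)];o=np.array([619,-227.4,100])
uv=proj(w,[o+8*n])[0].astype(int);print(uv)
m=cv2.inRange(hsv,(0,0,130),(179,70,255));k,lab,stt,_=cv2.connectedComponentsWithStats(m);l=lab[uv[1],uv[0]];print(stt[l])
c,_=cv2.findContours((lab==l).astype(np.uint8),0,1);q=onplane(w,max(c,key=len)[:,0],o+8*n,n)-o
print(cv2.minAreaRect(np.c_[q@u,q@y].astype(np.float32)))
cv2.imwrite('pics/w3.png',cv2.resize(w['img'],(800,600),interpolation=cv2.INTER_CUBIC))
E
```

```text
8.3 [ 580.2 -226.6  240.4] [ 0.608  0.442 -0.41   1.968  0.226  0.57   1.639] f [0.7 0.3 0.3] 85.10714828573296 0.0
tilt 12.0 side -0.002 yaw -0.0038
lin cm [-0.66 -0.    4.98] rot [-0.001 -0.    -0.001]
8.3 [ 580.2 -226.6  240.4] [ 0.608  0.442 -0.41   1.968  0.226  0.57   1.639] f [0.7 0.3 0.3] 85.10714828573296 0.0
tilt 12.0 side -0.002 yaw -0.0038
lin cm [-6.700e-01  1.000e-02  1.519e+01] rot [-0.001 -0.    -0.001]
[250 190]
[ 221  137   61  108 6443]
((-0.6950187683105469, 1.0296974182128906), (57.03046417236328, 103.19259643554688), 89.9429702758789)
```

View pics/w3.png

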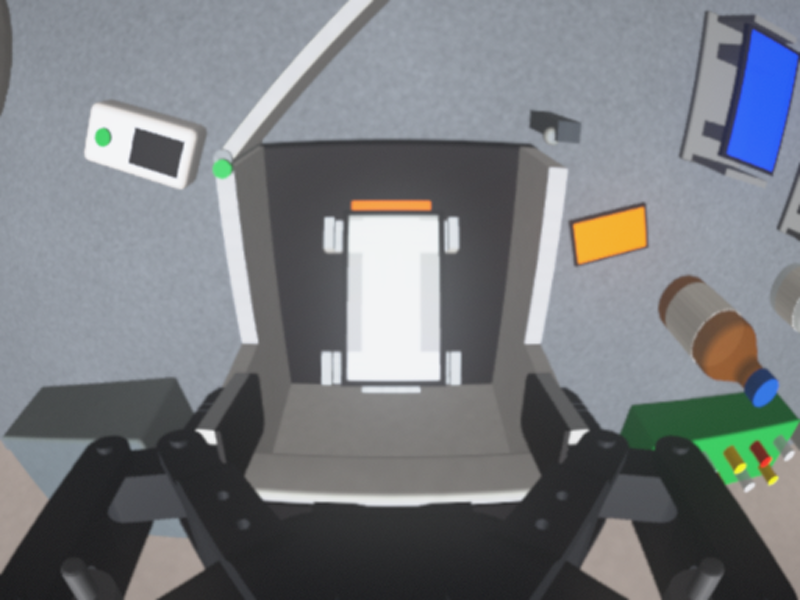

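The flipped view shows the plate centred between its guides at (394,300), the lip at (391,205), and the hinge at (223,168). Now descend.

Emit:
servo_tool:
  motion:
    - {"linear": [-0.7, 0, 7.6], "rot": [0, 0, 0], "gripper": 8.5}
    - {"linear": [-0.7, 0, 7.6], "rot": [0, 0, 0], "gripper": 8.5}
    - {"linear": [-0.7, 0, 7.6], "rot": [0, 0, 0], "gripper": 8.5}
    - {"linear": [-0.7, 0, 7.6], "rot": [0, 0, 0], "gripper": 8.5}
    - {"linear": [-0.7, 0, 7.6], "rot": [0, 0, 0], "gripper": 8.5}

```text
time: 8.85
ee_pos: [603.4, -227.0, 169.1]
tcp_rot: [0.005, 2.93, -0.003]
wrist_force: [0.5, -0.2, 0.3]
grip_width: 85.0
gripper_force: 0.0
```

Emit:
servo_tool:
  motion:
    - {"linear": [0, 0, 2], "rot": [0, 0, 0], "gripper": 8.5}
    - {"linear": [0, 0, 4], "rot": [0, 0, 0], "gripper": 8.5}
    - {"linear": [0, 0, 6], "rot": [0, 0, 0], "gripper": 8.5}
    - {"linear": [0, 0, 7.6], "rot": [0, 0, 0], "gripper": 8.5}
    - {"linear": [0, 0, 7.6], "rot": [0, 0, 0], "gripper": 8.5}

```text
time: 9.35
ee_pos: [618.7, -227.0, 92.4]
tcp_rot: [0.003, 2.933, -0.002]
wrist_force: [-0.1, 0.6, 0.1]
grip_width: 84.4
gripper_force: 0.0
```

```bash
python3 go.py -0.003 12 618.4 -226.5 93.2
python3 - <<'E'
from h import *
w=snap('wrist')
cv2.imwrite('pics/w4.png',cv2.resize(w['img'],(800,600),interpolation=cv2.INTER_CUBIC))
E
```

```text
9.35 [ 618.7 -227.    92.4] [ 0.466  0.668 -0.257  2.004  0.351  0.3    1.522] f [-0.1  0.6  0.1] 84.41224076250298 0.0
tilt 12.0 side -0.001 yaw -0.0018
lin cm [ 0.01  0.05 -0.08] rot [-0.001 -0.001  0.001]
```

View pics/w4.png

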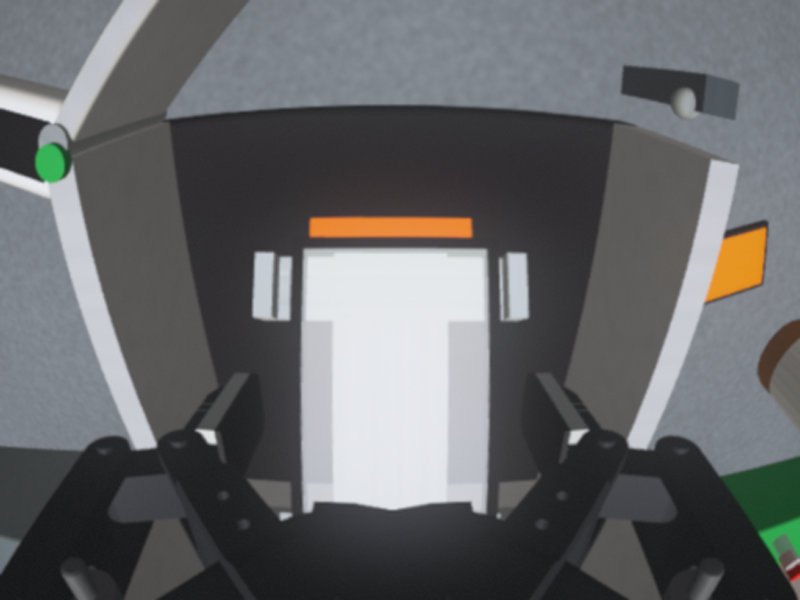

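The view shows both pads straddling the plate's long edges, clear of the guides, with the plate mid at about column 395 and the pads' mid at about 399. Close gently.

Emit:
servo_tool:
  motion:
    - {"linear": [0, 0, 0], "rot": [0, 0, 0], "gripper": 7.2}
    - {"linear": [0, 0, 0], "rot": [0, 0, 0], "gripper": 6.8}
    - {"linear": [0, 0, 0], "rot": [0, 0, 0], "gripper": 6.5}
    - {"linear": [0, 0, 0], "rot": [0, 0, 0], "gripper": 6.2}
    - {"linear": [0, 0, 0], "rot": [0, 0, 0], "gripper": 6}
  grip_force: 35

```text
time: 9.9
ee_pos: [619.1, -227.1, 94.4]
tcp_rot: [0.002, 2.93, -0.003]
wrist_force: [-2.7, 1.4, 8.1]
grip_width: 63.2
gripper_force: 37.0
```

Emit:
servo_tool:
  motion:
    - {"linear": [0, 0, 0], "rot": [0, 0, 0], "gripper": 6}
    - {"linear": [0, 0, 0], "rot": [0, 0, 0], "gripper": 6}
    - {"linear": [0, 0, 0], "rot": [0, 0, 0], "gripper": 6}

```text
time: 10.2
ee_pos: [619.1, -227.1, 94.4]
tcp_rot: [0.002, 2.93, -0.003]
wrist_force: [-2.7, 0.5, 7.6]
grip_width: 62.8
gripper_force: 37.0
```

```bash
python3 go.py -0.003 12 618.4 -226.5 93.2
```

```text
10.2 [ 619.1 -227.1   94.4] [ 0.467  0.665 -0.258  2.004  0.351  0.301  1.522] f [-2.7  0.5  7.6] 62.80491532011305 37.015156745910645
tilt 12.1 side -0.002 yaw -0.001
lin cm [0.09 0.06 0.1 ] rot [-0.001  0.002  0.002]
```

Emit:
servo_tool:
  motion:
    - {"linear": [0.4, 0, -1], "rot": [0, 0, 0], "gripper": 6}
    - {"linear": [1.2, 0, -2.8], "rot": [0, 0, 0], "gripper": 6}
    - {"linear": [2.7, 0, -6.4], "rot": [0, 0, 0], "gripper": 6}
    - {"linear": [4, 0, -10], "rot": [0, 0, 0], "gripper": 6}
    - {"linear": [4, 0, -10], "rot": [0, 0, 0], "gripper": 6}

```text
time: 10.7
ee_pos: [557.2, -228.0, 186.6]
tcp_rot: [0.004, 2.929, -0.006]
wrist_force: [1.5, -0.4, -1.1]
grip_width: 63.2
gripper_force: 39.3
```

Emit:
servo_tool:
  motion:
    - {"linear": [0, 0, -6], "rot": [0, 0, 0], "gripper": 6}
    - {"linear": [0, 0, -6], "rot": [0, 0, 0], "gripper": 6}
    - {"linear": [0, 0, -6], "rot": [0, 0, 0], "gripper": 6}

```text
time: 11.0
ee_pos: [546.8, -227.4, 243.2]
tcp_rot: [0.003, 2.929, -0.005]
wrist_force: [0.0, 0.0, -0.9]
grip_width: 62.8
gripper_force: 40.3
```

```bash
cat > plate.py <<'E'
from h import *
F=R.from_euler('z',np.pi)
def tm(r,p): T=np.eye(4);T[:3,:3]=r.as_matrix();T[:3,3]=p;return T
yaw=-.002;a=np.radians(35)
# plate frame: x along slope up, z normal
Rst=R.from_euler('z',yaw)*R.from_euler('y',-a)
def tp_nom():
    # tool pose at the grasp (settled) and plate there
    Tt=tm(R.from_rotvec([0.002,2.93,-0.003]),[619.1,-227.1,94.4]); return np.linalg.inv(Tt)@tm(Rst,[618.6,-226.7,99.7])
def corners(w,mask,Tp,h=8):
    """glass contour -> plate plane coords, plate pose Tp assumed (world)"""
    c,_=cv2.findContours(mask,0,1);c=max(c,key=cv2.contourArea)[:,0]
    n=Tp[:3,2];p=onplane(w,c,Tp[:3,3]+h*n,n)-Tp[:3,3]
    return p@Tp[:3,:2]
def tool(s): return tm(R.from_rotvec(s['tcp_rot']),s['ee_pos'])
E
python3 go.py 0.086 -23 520 160 260; python3 go.py 0.086 -23 520.8 347.8 200
python3 - <<'E'
from plate import *
w=snap('wrist');hsv=cv2.cvtColor(w['img'],cv2.COLOR_BGR2HSV)
N=tp_nom();print(N.round(3));Tp=tool(w['s'])@N
q=np.array([[sx*51,sy*28,8] for sx,sy in((1,1),(1,-1),(-1,-1),(-1,1))]);uv=proj(w,q@Tp[:3,:3].T+Tp[:3,3]);print('expect',uv.round(0).tolist())
m=cv2.inRange(hsv,(0,0,100),(179,90,255));pol=np.zeros_like(m)
im=w['img'].copy();cv2.polylines(im,[uv.astype(int)],True,(0,0,255),1)
cv2.imwrite('pics/w5.png',cv2.resize(im,(800,600),interpolation=cv2.INTER_CUBIC))
E
```

```text
11.0 [ 546.8 -227.4  243.2] [ 0.661  0.407 -0.443  2.03   0.229  0.544  1.652] f [ 0.   0.  -0.9] 62.78192752040734 40.33374488353729
tilt 12.2 side -0.003 yaw -0.0016
lin cm [ 2.32 38.73 -2.34] rot [ 0.005  0.614 -0.089]
11.0 [ 546.8 -227.4  243.2] [ 0.661  0.407 -0.443  2.03   0.229  0.544  1.652] f [ 0.   0.  -0.9] 62.78192752040734 40.33374488353729
tilt 12.2 side -0.003 yaw -0.0016
lin cm [ 3.54 57.53  3.48] rot [ 0.005  0.614 -0.089]
[[-9.210e-01 -1.000e-03  3.890e-01 -6.240e-01]
 [-1.000e-03  1.000e+00 -1.000e-03  3.890e-01]
 [-3.890e-01 -2.000e-03 -9.210e-01 -5.288e+00]
 [ 0.000e+00  0.000e+00  0.000e+00  1.000e+00]]
expect [[308.0, 363.0], [195.0, 362.0], [193.0, 157.0], [310.0, 157.0]]
```

View pics/w5.png

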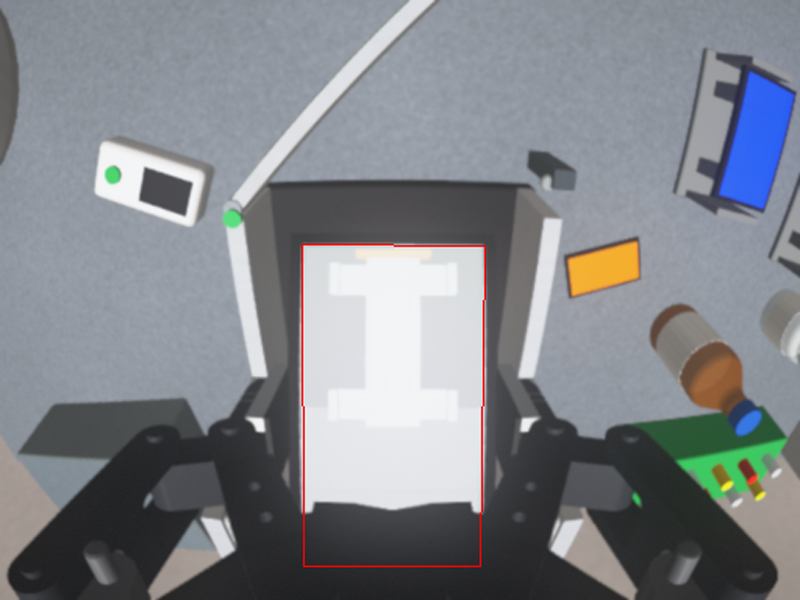

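The projected glass outline (red) lies exactly on the held plate, so its place in the hand is known. Carry it to the cradle.

Emit:
servo_tool:
  motion:
    - {"linear": [1, 19.2, -1], "rot": [0, 0, 0], "gripper": 6}
    - {"linear": [1, 19.2, -1], "rot": [0, 0, 0], "gripper": 6}
    - {"linear": [1, 19.2, -1], "rot": [0, 0, 0], "gripper": 6}
    - {"linear": [1, 19.2, -1], "rot": [0, 0, 0], "gripper": 6}
    - {"linear": [1, 19.2, -1], "rot": [0, 0, 0], "gripper": 6}

```text
time: 11.55
ee_pos: [534.3, -27.6, 247.8]
tcp_rot: [-0.013, 2.933, 0.003]
wrist_force: [1.3, -0.2, -1.2]
grip_width: 63.0
gripper_force: 40.3
```

Emit:
servo_tool:
  motion:
    - {"linear": [1, 19.2, 0], "rot": [0, 0.1, 0], "gripper": 6}
    - {"linear": [1, 19.2, 0], "rot": [0, 0.2, 0], "gripper": 6}
    - {"linear": [1, 19.2, 0], "rot": [0, 0.3, 0], "gripper": 6}
    - {"linear": [1, 19.2, 0], "rot": [0, 0.3, 0], "gripper": 6}
    - {"linear": [1, 19.2, 0], "rot": [0, 0.3, 0], "gripper": 6}

```text
time: 12.05
ee_pos: [524.5, 164.1, 244.6]
tcp_rot: [0.011, -3.049, -0.003]
wrist_force: [-0.5, -0.6, -1.6]
grip_width: 63.1
gripper_force: 40.3
```

Emit:
servo_tool:
  motion:
    - {"linear": [0, 19, 1], "rot": [0, 0.3, -0.09], "gripper": 6}
    - {"linear": [0, 19, 1], "rot": [0, 0.3, -0.09], "gripper": 6}
    - {"linear": [0, 19, 1], "rot": [0, 0.3, -0.09], "gripper": 6}
    - {"linear": [0, 19, 1], "rot": [0, 0.3, -0.09], "gripper": 6}
    - {"linear": [0, 19, 1], "rot": [0, 0.3, -0.09], "gripper": 6}

```text
time: 12.55
ee_pos: [522.3, 353.1, 233.5]
tcp_rot: [0.133, -2.745, -0.007]
wrist_force: [-1.3, -0.9, -1.7]
grip_width: 63.1
gripper_force: 40.3
```

```bash
python3 go.py; cat > place.py <<'E'
import sys
from plate import *
# yaw tiltdeg x y z of plate target
v=[float(t) for t in sys.argv[1:6]]
N=tp_nom() if len(sys.argv)<7 else np.load(sys.argv[6])
T=tm(R.from_euler('z',v[0])*R.from_euler('y',-np.radians(v[1])),v[2:5])@np.linalg.inv(N)
print('tcp',T[:3,3].round(1));move_to(R.from_matrix(T[:3,:3]),T[:3,3])
E
python3 place.py 0.086 0 520.8 347.8 110;python3 place.py 0.086 0 520.8 347.8 51
```

```text
12.55 [522.3 353.1 233.5] [-0.286  0.691 -0.507  1.579  0.067  1.248  0.897] f [-1.3 -0.9 -1.7] 63.13086770448367 40.304537415504456
tilt -22.5 side -0.014 yaw 0.102
tcp [518.2 347.2 105.4]
lin cm [-4.48 -0.85 12.  ] rot [0.021 0.006 0.014]
tcp [518.2 347.2  46.4]
lin cm [-6.73 -0.99 17.45] rot [0.021 0.006 0.014]
```

Emit:
servo_tool:
  motion:
    - {"linear": [-2, -0.9, 4], "rot": [0.021, 0.006, 0.014], "gripper": 6}
    - {"linear": [-3.5, -0.9, 8], "rot": [0.021, 0.006, 0.014], "gripper": 6}
    - {"linear": [-4.5, -0.8, 12], "rot": [0.021, 0.006, 0.014], "gripper": 6}
    - {"linear": [-4.5, -0.8, 12], "rot": [0.021, 0.006, 0.014], "gripper": 6}
    - {"linear": [-4.5, -0.8, 12], "rot": [0.021, 0.006, 0.014], "gripper": 6}

```text
time: 13.05
ee_pos: [521.0, 340.7, 107.4]
tcp_rot: [0.109, -2.742, 0.03]
wrist_force: [0.7, 0.1, -0.2]
grip_width: 63.0
gripper_force: 40.3
```

```bash
python3 place.py 0.086 0 520.8 347.8 51.5
python3 - <<'E'
from plate import *
t=snap('top')
cv2.imwrite('pics/w6.png',cv2.resize(t['img'][140:230,90:210],None,fx=6,fy=6,interpolation=cv2.INTER_CUBIC))
E
```

```text
tcp [518.2 347.2  46.9]
lin cm [-2.14  0.71  5.67] rot [-0.002  0.002 -0.008]
```

Emit:
servo_tool:
  motion:
    - {"linear": [-1.1, 0.7, 2], "rot": [0, 0, -0.008], "gripper": 6}
    - {"linear": [-1.5, 0.7, 3.6], "rot": [0, 0, -0.008], "gripper": 6}
    - {"linear": [-1.8, 0.7, 4.4], "rot": [0, 0, -0.008], "gripper": 6}
    - {"linear": [-1.8, 0.7, 4.4], "rot": [0, 0, -0.008], "gripper": 6}
    - {"linear": [-1.8, 0.7, 4.4], "rot": [0, 0, -0.008], "gripper": 6}

```text
time: 13.6
ee_pos: [520.5, 348.1, 61.1]
tcp_rot: [0.12, -2.744, 0.026]
wrist_force: [-0.0, -0.6, -2.0]
grip_width: 63.2
gripper_force: 40.3
```

```bash
python3 go.py;python3 place.py 0.086 0 520.8 347.8 50.5
```

```text
13.6 [520.5 348.1  61.1] [-0.322  0.879 -0.451  1.677  0.153  0.985  0.871] f [-0.  -0.6 -2. ] 63.15052812754515 40.290536284446716
tilt -22.5 side -0.035 yaw 0.0874
tcp [518.2 347.2  45.9]
lin cm [-0.37 -0.07  1.5 ] rot [-0.001  0.004  0.   ]
```

Emit:
servo_tool:
  motion:
    - {"linear": [-0.1, 0, 0.5], "rot": [0, 0.004, 0], "gripper": 6}
    - {"linear": [-0.2, -0.1, 0.9], "rot": [0, 0.004, 0], "gripper": 6}
    - {"linear": [-0.3, -0.1, 1.2], "rot": [0, 0.004, 0], "gripper": 6}
    - {"linear": [-0.4, -0.1, 1.4], "rot": [0, 0.004, 0], "gripper": 6}
    - {"linear": [-0.4, -0.1, 1.5], "rot": [0, 0.004, 0], "gripper": 6}

```text
time: 14.1
ee_pos: [518.4, 346.8, 47.0]
tcp_rot: [0.12, -2.739, 0.028]
wrist_force: [1.1, -5.4, 23.9]
grip_width: 62.8
gripper_force: 42.4
```

Emit:
servo_tool:
  motion:
    - {"linear": [0, 0, 0], "rot": [0, 0, 0], "gripper": 6}
    - {"linear": [0, 0, 0], "rot": [0, 0, 0], "gripper": 6}

```text
time: 14.3
ee_pos: [518.4, 346.7, 47.1]
tcp_rot: [0.121, -2.74, 0.027]
wrist_force: [-0.5, -4.7, 16.7]
grip_width: 62.8
gripper_force: 41.8
```

```bash
python3 go.py;python3 place.py 0.086 0 520.8 347.8 50
```

```text
14.3 [518.4 346.7  47.1] [-0.323  0.897 -0.448  1.683  0.158  0.966  0.871] f [-0.5 -4.7 16.7] 62.82628887819802 41.7651093006134
tilt -22.8 side -0.036 yaw 0.0875
tcp [518.2 347.2  45.4]
lin cm [-0.05  0.05  0.16] rot [-0.001 -0.     0.001]
```

Emit:
servo_tool:
  motion:
    - {"linear": [0, 0, -0.1], "rot": [0, 0, 0], "gripper": 6.0}
    - {"linear": [0, 0, -0.1], "rot": [0, 0, 0], "gripper": 6.6}
    - {"linear": [0, 0, -0.1], "rot": [0, 0, 0], "gripper": 7.2}
    - {"linear": [0, 0, -0.1], "rot": [0, 0, 0], "gripper": 8}
    - {"linear": [0, 0, -0.1], "rot": [0, 0, 0], "gripper": 8.5}

```text
time: 14.8
ee_pos: [518.6, 347.1, 45.7]
tcp_rot: [0.121, -2.74, 0.027]
wrist_force: [-0.2, -0.1, 0.1]
grip_width: 85.0
gripper_force: 0.0
```

Emit:
servo_tool:
  motion:
    - {"linear": [0, 0, -0.1], "rot": [0, 0, 0], "gripper": 8.5}
    - {"linear": [0, 0, -0.1], "rot": [0, 0, 0], "gripper": 8.5}

```text
time: 15.0
ee_pos: [519.1, 347.1, 46.9]
tcp_rot: [0.121, -2.74, 0.027]
wrist_force: [0.5, 0.6, 0.2]
grip_width: 85.2
gripper_force: 0.0
```

Emit:
servo_tool:
  motion:
    - {"linear": [0, 0, -3], "rot": [0, 0, 0], "gripper": 8.5}
    - {"linear": [0, 0, -7], "rot": [0, 0, 0], "gripper": 8.5}
    - {"linear": [0, 0, -11], "rot": [0, 0, 0], "gripper": 8.5}
    - {"linear": [0, 0, -14], "rot": [0, 0, 0], "gripper": 8.5}
    - {"linear": [0, 0, -14], "rot": [0, 0, 0], "gripper": 8.5}

```text
time: 15.5
ee_pos: [576.2, 353.2, 180.0]
tcp_rot: [0.119, -2.746, 0.022]
wrist_force: [0.9, 0.5, -0.2]
grip_width: 84.9
gripper_force: 0.0
```

```bash
python3 go.py; python3 - <<'E'
from plate import *
w=snap('wrist')
Tp=tm(R.from_euler('z',.086),[520.8,347.8,50])
q=np.array([[sx*51,sy*28,8] for sx,sy in((1,1),(1,-1),(-1,-1),(-1,1))]);uv=proj(w,q@Tp[:3,:3].T+Tp[:3,3])
im=w['img'].copy();cv2.polylines(im,[uv.round().astype(int)],True,(0,0,255),1)
S=np.array([[sx*60,sy*25,58] for sx,sy in((1,1),(1,-1),(-1,-1),(-1,1))])-[0,0,50];us=proj(w,S@Tp[:3,:3].T+Tp[:3,3]);cv2.polylines(im,[us.round().astype(int)],True,(0,255,0),1)
cv2.imwrite('pics/w7.png',cv2.resize(im,(800,600),interpolation=cv2.INTER_CUBIC))
E
# amber approach: tool tilt -22.9, plate at 531.7 218.5 50 yaw -.167
python3 place.py -0.167 0 531.7 218.5 160; python3 place.py -0.167 0 531.7 218.5 50
```

```text
15.5 [576.2 353.2 180. ] [-0.295  0.797 -0.468  1.488  0.114  1.25   0.913] f [ 0.9  0.5 -0.2] 84.86461587801783 0.0
tilt -22.4 side -0.032 yaw 0.0873
tcp [529.  218.5 155.4]
lin cm [  4.4  -12.96   4.27] rot [-0.097  0.004  0.234]
tcp [529.  218.5  45.4]
lin cm [  0.16 -12.95  14.42] rot [-0.097  0.004  0.234]
```

View pics/w7.png

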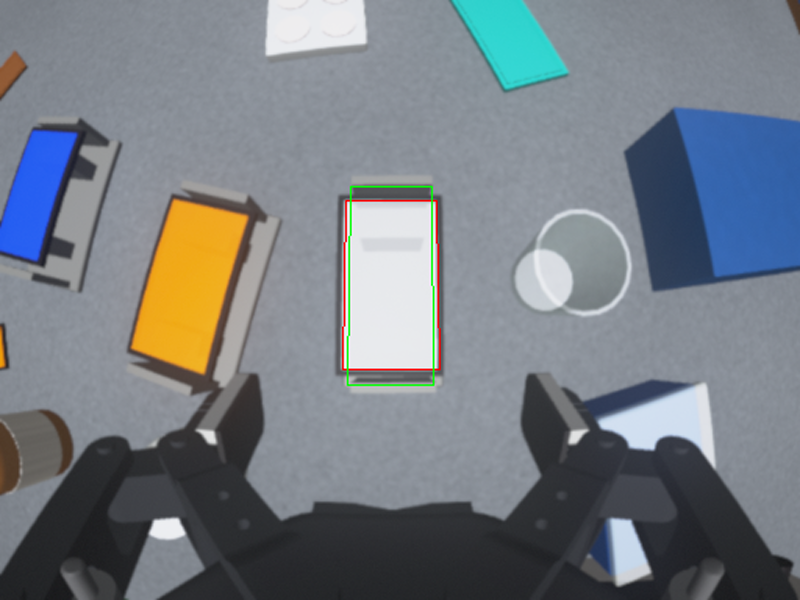

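The clear plate lies flat, centred between the stops (green) on the red predicted outline. Now amber.

Emit:
servo_tool:
  motion:
    - {"linear": [2, -6, 1], "rot": [-0.097, 0.004, 0.234], "gripper": 8.5}
    - {"linear": [4.4, -13, 4.3], "rot": [-0.097, 0.004, 0.234], "gripper": 8.5}
    - {"linear": [4.4, -13, 4.3], "rot": [-0.097, 0.004, 0.234], "gripper": 8.5}
    - {"linear": [4.4, -13, 4.3], "rot": [-0.097, 0.004, 0.234], "gripper": 8.5}
    - {"linear": [4.4, -13, 4.3], "rot": [-0.097, 0.004, 0.234], "gripper": 8.5}

```text
time: 16.05
ee_pos: [527.0, 216.3, 152.9]
tcp_rot: [-0.229, -2.728, -0.04]
wrist_force: [0.4, 0.8, -0.4]
grip_width: 84.8
gripper_force: 0.0
```

Emit:
servo_tool:
  motion:
    - {"linear": [0, 0, 0], "rot": [0, 0, 0], "gripper": 8.5}

```text
time: 16.15
ee_pos: [527.5, 218.8, 153.4]
tcp_rot: [-0.225, -2.73, -0.042]
wrist_force: [0.4, 0.5, -0.6]
grip_width: 84.8
gripper_force: 0.0
```

```bash
python3 go.py; python3 - <<'E'
from plate import *
w=snap('wrist');hsv=cv2.cvtColor(w['img'],cv2.COLOR_BGR2HSV)
m=cv2.inRange(hsv,(10,120,130),(28,255,255));c,_=cv2.findContours(m,0,1);c=max(c,key=cv2.contourArea)
print(cv2.minAreaRect(onz(w,c[:,0],58)[:,:2].astype(np.float32)))
E
python3 place.py -0.167 0 531.7 218.5 50
```

```text
16.15 [527.5 218.8 153.4] [-0.105  0.708 -0.44   1.779  0.046  1.033  0.881] f [ 0.4  0.5 -0.6] 84.75476142021687 0.0
tilt -22.9 side 0.061 yaw -0.1649
((531.75634765625, 218.81239318847656), (57.2727165222168, 103.40438079833984), 80.50082397460938)
tcp [529.  218.5  45.4]
lin cm [-4.38 -0.01  9.89] rot [-0.002 -0.004  0.002]
```

Emit:
servo_tool:
  motion:
    - {"linear": [-1.8, 0, 4], "rot": [0, 0, 0], "gripper": 8.5}
    - {"linear": [-3.1, 0, 7], "rot": [0, 0, 0], "gripper": 8.5}
    - {"linear": [-4, 0, 9], "rot": [0, 0, 0], "gripper": 8.5}
    - {"linear": [-4.4, 0, 9.9], "rot": [0, 0, 0], "gripper": 8.5}
    - {"linear": [-4.4, 0, 9.9], "rot": [0, 0, 0], "gripper": 8.5}

```text
time: 16.7
ee_pos: [528.6, 217.8, 44.2]
tcp_rot: [-0.225, -2.728, -0.04]
wrist_force: [-0.5, 1.3, 0.3]
grip_width: 85.1
gripper_force: 0.0
```

Emit:
servo_tool:
  motion:
    - {"linear": [0, 0, 0], "rot": [0, 0, 0], "gripper": 7.6}
    - {"linear": [0, 0, 0], "rot": [0, 0, 0], "gripper": 6.9}
    - {"linear": [0, 0, 0], "rot": [0, 0, 0], "gripper": 6.6}
    - {"linear": [0, 0, 0], "rot": [0, 0, 0], "gripper": 6.2}
    - {"linear": [0, 0, 0], "rot": [0, 0, 0], "gripper": 6}

```text
time: 17.2
ee_pos: [530.0, 217.3, 46.7]
tcp_rot: [-0.227, -2.732, -0.043]
wrist_force: [1.0, 0.6, 5.7]
grip_width: 62.9
gripper_force: 37.5
```

Emit:
servo_tool:
  motion:
    - {"linear": [0, 0, 0], "rot": [0, 0, 0], "gripper": 6}
    - {"linear": [0, 0, 0], "rot": [0, 0, 0], "gripper": 6}
    - {"linear": [0, 0, 0], "rot": [0, 0, 0], "gripper": 6}

```text
time: 17.5
ee_pos: [530.0, 217.3, 46.7]
tcp_rot: [-0.227, -2.732, -0.043]
wrist_force: [0.3, 2.2, 6.8]
grip_width: 63.1
gripper_force: 37.5
```

```bash
python3 go.py; python3 place.py -0.167 0 531.7 218.5 50
python3 - <<'E'
from plate import *
s=arm.read_state();N=np.linalg.inv(tool(s))@tm(R.from_euler('z',-.1665),[531.7,218.6,50]);np.save('Na.npy',N);print(N.round(3))
E
```

```text
17.5 [530.  217.3  46.7] [-0.126  0.847 -0.405  1.819  0.096  0.858  0.876] f [0.3 2.2 6.8] 63.14975261630691 37.51018166542053
tilt -22.7 side 0.062 yaw -0.1662
tcp [529.  218.5  45.4]
lin cm [0.06 0.1  0.16] rot [-0.001 -0.002 -0.   ]
[[-9.210e-01 -0.000e+00  3.900e-01 -7.000e-03]
 [-1.000e-03  1.000e+00 -2.000e-03  1.531e+00]
 [-3.900e-01 -3.000e-03 -9.210e-01 -3.639e+00]
 [ 0.000e+00  0.000e+00  0.000e+00  1.000e+00]]
```

Emit:
servo_tool:
  motion:
    - {"linear": [0.8, 0, -2], "rot": [0, 0, 0], "gripper": 6}
    - {"linear": [2.4, 0, -5.5], "rot": [0, 0, 0], "gripper": 6}
    - {"linear": [4, 0, -9.2], "rot": [0, 0, 0], "gripper": 6}
    - {"linear": [6, 0, -13.5], "rot": [0, 0, 0], "gripper": 6}
    - {"linear": [7.9, 0, -18], "rot": [0, 0, 0], "gripper": 6}

```text
time: 18.0
ee_pos: [526.7, 217.6, 243.9]
tcp_rot: [-0.227, -2.73, -0.04]
wrist_force: [0.9, 1.1, -0.6]
grip_width: 62.9
gripper_force: 39.4
```

Emit:
servo_tool:
  motion:
    - {"linear": [0, 0, 0], "rot": [0, 0, 0], "gripper": 6}
    - {"linear": [0, 0, 0], "rot": [0, 0, 0], "gripper": 6}

```text
time: 18.2
ee_pos: [527.6, 217.8, 243.2]
tcp_rot: [-0.227, -2.733, -0.042]
wrist_force: [-1.1, -0.1, -2.3]
grip_width: 63.2
gripper_force: 39.4
```

```bash
python3 go.py; python3 - <<'E'
from plate import *
w=snap('wrist');hsv=cv2.cvtColor(w['img'],cv2.COLOR_BGR2HSV);N=np.load('Na.npy');Tp=tool(w['s'])@N
m=cv2.inRange(hsv,(8,100,90),(28,255,255));P=corners(w,m,Tp)
print('x range',P[:,0].min().round(1),P[:,0].max().round(1),'y',P[:,1].min().round(1),P[:,1].max().round(1))
k=np.where(abs(P[:,0]-P[:,0].min())<2)[0];print('low end y',P[k,1].min(),P[k,1].max())
for sgn in(1,-1):
  e=P[(sgn*P[:,1]>20)&(P[:,0]<-5)&(P[:,0]>-46)];print(sgn,np.polyfit(e[:,0],e[:,1],1).round(4))
e=P[(P[:,0]<-45)&(abs(P[:,1])<24)];print('end',np.polyfit(e[:,1],e[:,0],1).round(4))
E
python3 place.py -0.002 35 545 -226.7 250 Na.npy
```

```text
18.2 [527.6 217.8 243.2] [-0.089  0.604 -0.459  1.715  0.01   1.191  0.884] f [-1.1 -0.1 -2.3] 63.204303756827244 39.40245509147644
tilt -22.6 side 0.061 yaw -0.1664
x range -51.5 33.4 y -30.4 26.9
low end y -30.128178267191352 26.643609847605173
1 [5.00000e-04 2.64921e+01]
-1 [-4.50000e-03 -3.02709e+01]
end [-1.80000e-03 -5.12851e+01]
tcp [ 545.7 -228.2  246.4]
lin cm [ -8.33 -43.66  -3.84] rot [ 0.014 -0.611 -0.165]
```

Emit:
servo_tool:
  motion:
    - {"linear": [-4, -21.5, -2], "rot": [0, 0, 0], "gripper": 6}
    - {"linear": [-4, -21.5, -2], "rot": [0, 0, 0], "gripper": 6}
    - {"linear": [-4, -21.5, -2], "rot": [0, 0, 0], "gripper": 6}
    - {"linear": [-4, -21.5, -2], "rot": [0, 0, 0], "gripper": 6}
    - {"linear": [-4, -21.5, -2], "rot": [0, 0, 0], "gripper": 6}

```text
time: 18.75
ee_pos: [535.2, -7.7, 243.4]
tcp_rot: [-0.235, -2.726, -0.038]
wrist_force: [-0.3, -0.2, -1.0]
grip_width: 62.9
gripper_force: 39.4
```

Emit:
servo_tool:
  motion:
    - {"linear": [-4.3, -22, -1.8], "rot": [0, -0.1, 0], "gripper": 6}
    - {"linear": [-4.3, -22, -1.8], "rot": [0, -0.2, 0], "gripper": 6}
    - {"linear": [-4.3, -22, -1.8], "rot": [0, -0.3, 0], "gripper": 6}
    - {"linear": [-4.3, -22, -1.8], "rot": [0, -0.3, 0], "gripper": 6}
    - {"linear": [-4.3, -22, -1.8], "rot": [0, -0.3, 0], "gripper": 6}

```text
time: 19.25
ee_pos: [543.9, -230.9, 244.6]
tcp_rot: [-0.257, -3.026, -0.005]
wrist_force: [0.8, -0.4, -0.8]
grip_width: 62.9
gripper_force: 39.4
```

```bash
python3 - <<'E'
import numpy as np
N=np.load('Na.npy');N[1,3]=-0.1;np.save('Na.npy',N)
E
python3 go.py; python3 place.py -0.002 35 550 -226.7 230 Na.npy
```

```text
19.25 [ 543.9 -230.9  244.6] [ 0.533  0.495 -0.348  1.827  0.212  0.961  1.485] f [ 0.8 -0.4 -0.8] 62.92103296087657 39.37478542327881
tilt -6.0 side 0.012 yaw -0.1699
tcp [ 550.8 -226.6  226.4]
lin cm [-0.79  0.55  1.74] rot [-0.012 -0.315 -0.167]
```

Emit:
servo_tool:
  motion:
    - {"linear": [-0.8, 0.4, 1.7], "rot": [-0.012, -0.315, -0.167], "gripper": 6}
    - {"linear": [-0.8, 0.4, 1.7], "rot": [-0.012, -0.315, -0.167], "gripper": 6}
    - {"linear": [-0.8, 0.4, 1.7], "rot": [-0.012, -0.315, -0.167], "gripper": 6}
    - {"linear": [-0.8, 0.4, 1.7], "rot": [-0.012, -0.315, -0.167], "gripper": 6}
    - {"linear": [-0.8, 0.4, 1.7], "rot": [-0.012, -0.315, -0.167], "gripper": 6}

```text
time: 19.75
ee_pos: [552.4, -223.3, 227.4]
tcp_rot: [-0.001, 2.932, 0.0]
wrist_force: [0.7, -0.9, -0.4]
grip_width: 62.5
gripper_force: 39.4
```

```bash
python3 go.py; python3 place.py -0.002 35 585.3 -226.7 149.6 Na.npy
```

```text
19.75 [ 552.4 -223.3  227.4] [ 0.64   0.432 -0.432  2.036  0.249  0.517  1.628] f [ 0.7 -0.9 -0.4] 62.508415787120065 39.37915921211243
tilt 12.0 side 0.0 yaw 0.0007
tcp [ 586.1 -226.6  146. ]
lin cm [-1.59 -0.34  8.66] rot [0.003 0.    0.002]
```

Emit:
servo_tool:
  motion:
    - {"linear": [-0.8, -0.3, 4], "rot": [0.003, 0, 0.002], "gripper": 6}
    - {"linear": [-1.6, -0.3, 8.6], "rot": [0.003, 0, 0.002], "gripper": 6}
    - {"linear": [-1.6, -0.3, 8.6], "rot": [0.003, 0, 0.002], "gripper": 6}
    - {"linear": [-1.6, -0.3, 8.6], "rot": [0.003, 0, 0.002], "gripper": 6}
    - {"linear": [-1.6, -0.3, 8.6], "rot": [0.003, 0, 0.002], "gripper": 6}

```text
time: 20.25
ee_pos: [587.0, -226.1, 148.6]
tcp_rot: [0.0, 2.928, -0.006]
wrist_force: [0.9, -0.5, -0.6]
grip_width: 62.9
gripper_force: 40.0
```

Emit:
servo_tool:
  motion:
    - {"linear": [0, 0, 0], "rot": [0, 0, 0], "gripper": 6}

```text
time: 20.35
ee_pos: [586.8, -226.7, 149.3]
tcp_rot: [0.001, 2.927, -0.007]
wrist_force: [0.1, -1.0, -0.1]
grip_width: 62.7
gripper_force: 40.0
```

```bash
python3 go.py; python3 place.py -0.002 35 613.8 -226.7 108.8 Na.npy; python3 place.py -0.002 35 619.7 -226.7 100.4 Na.npy
python3 - <<'E'
from plate import *
w=snap('wrist');cv2.imwrite('pics/w8.png',cv2.resize(w['img'],(800,600),interpolation=cv2.INTER_CUBIC))
E
```

```text
20.35 [ 586.8 -226.7  149.3] [ 0.539  0.563 -0.332  2.04   0.34   0.373  1.538] f [ 0.1 -1.  -0.1] 62.706874463159686 39.95214879512787
tilt 12.3 side -0.005 yaw -0.0003
tcp [ 614.6 -226.6  105.2]
lin cm [-1.77  0.03  4.9 ] rot [-0.001  0.005  0.001]
tcp [ 620.5 -226.6   96.8]
lin cm [-2.17  0.03  5.84] rot [-0.001  0.005  0.001]
```

View pics/w8.png

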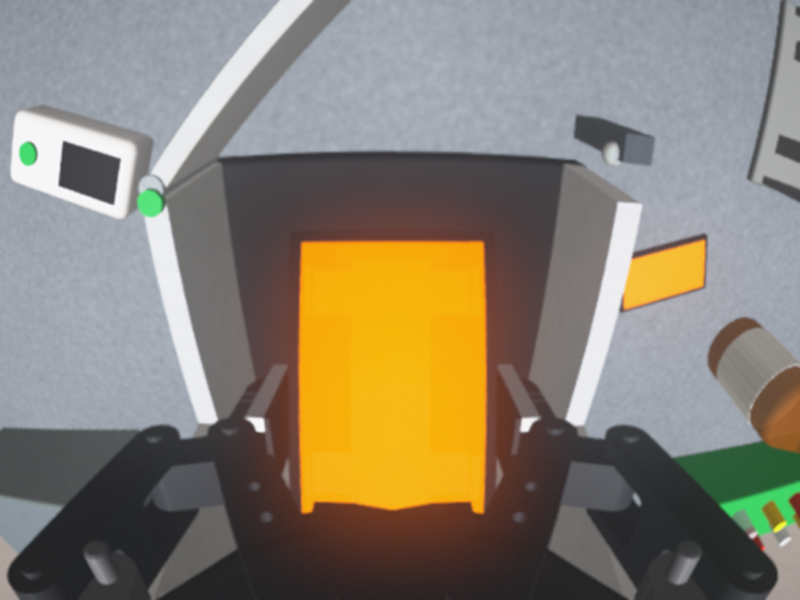

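The amber plate is held square, its outline at columns 299–487, above the stage. Lower along the bed normal.

Emit:
servo_tool:
  motion:
    - {"linear": [-0.7, 0, 2], "rot": [0, 0.005, 0], "gripper": 6}
    - {"linear": [-1.3, 0, 3.6], "rot": [0, 0.005, 0], "gripper": 6}
    - {"linear": [-1.7, 0, 4.7], "rot": [0, 0.005, 0], "gripper": 6}
    - {"linear": [-1.8, 0, 4.9], "rot": [0, 0.005, 0], "gripper": 6}
    - {"linear": [-1.8, 0, 4.9], "rot": [0, 0.005, 0], "gripper": 6}

```text
time: 20.9
ee_pos: [614.3, -226.3, 103.0]
tcp_rot: [0.0, 2.935, -0.005]
wrist_force: [-0.8, -1.1, -1.6]
grip_width: 62.8
gripper_force: 39.9
```

Emit:
servo_tool:
  motion:
    - {"linear": [0, 0, 0], "rot": [0, 0, 0], "gripper": 6}
    - {"linear": [0, 0, 0], "rot": [0, 0, 0], "gripper": 6}

```text
time: 21.1
ee_pos: [614.3, -226.7, 103.9]
tcp_rot: [0.001, 2.934, -0.006]
wrist_force: [-1.0, -0.0, -1.4]
grip_width: 62.9
gripper_force: 39.9
```

```bash
python3 go.py; python3 place.py -0.002 35 619.7 -226.7 100.4 Na.npy
```

```text
21.1 [ 614.3 -226.7  103.9] [ 0.481  0.649 -0.278  2.007  0.369  0.321  1.505] f [-1.  -0.  -1.4] 62.89679864264096 39.949811697006226
tilt 11.9 side -0.004 yaw -0.0002
tcp [ 620.5 -226.6   96.8]
lin cm [-0.46  0.01  0.82] rot [-0.001 -0.002  0.002]
```

Emit:
servo_tool:
  motion:
    - {"linear": [-0.2, 0, 0.3], "rot": [0, -0.002, 0.002], "gripper": 6}
    - {"linear": [-0.3, 0, 0.5], "rot": [0, -0.002, 0.002], "gripper": 6}
    - {"linear": [-0.4, 0, 0.7], "rot": [0, -0.002, 0.002], "gripper": 6}
    - {"linear": [-0.5, 0, 0.8], "rot": [0, -0.002, 0.002], "gripper": 6}
    - {"linear": [-0.5, 0, 0.8], "rot": [0, -0.002, 0.002], "gripper": 6}

```text
time: 21.6
ee_pos: [621.0, -226.4, 96.4]
tcp_rot: [0.003, 2.932, -0.005]
wrist_force: [-0.0, 0.5, -1.1]
grip_width: 62.9
gripper_force: 40.0
```

Emit:
servo_tool:
  motion:
    - {"linear": [0, 0, 0], "rot": [0, 0, 0], "gripper": 6}
    - {"linear": [0, 0, 0], "rot": [0, 0, 0], "gripper": 6}

```text
time: 21.8
ee_pos: [620.9, -226.6, 96.6]
tcp_rot: [0.004, 2.932, -0.005]
wrist_force: [-0.0, 0.1, -1.5]
grip_width: 63.1
gripper_force: 40.0
```

```bash
python3 go.py; python3 place.py -0.002 35 619.7 -226.7 100.4 Na.npy
```

```text
21.8 [ 620.9 -226.6   96.6] [ 0.472  0.664 -0.27   1.998  0.372  0.313  1.499] f [-0.   0.1 -1.5] 63.056104161158075 39.96561884880066
tilt 12.0 side -0.004 yaw -0.0022
tcp [ 620.5 -226.6   96.8]
lin cm [ 0.04 -0.   -0.04] rot [-0. -0. -0.]
```

Emit:
servo_tool:
  motion:
    - {"linear": [-0.04, 0, 0.1], "rot": [0, 0, 0], "gripper": 6}
    - {"linear": [-0.04, 0, 0.1], "rot": [0, 0, 0], "gripper": 6}

```text
time: 22.0
ee_pos: [621.5, -226.6, 95.7]
tcp_rot: [0.004, 2.932, -0.005]
wrist_force: [0.4, -0.9, -1.4]
grip_width: 62.8
gripper_force: 40.0
```

Emit:
servo_tool:
  motion:
    - {"linear": [-0.04, 0, 0.1], "rot": [0, 0, 0], "gripper": 6}
    - {"linear": [-0.04, 0, 0.1], "rot": [0, 0, 0], "gripper": 6}

```text
time: 22.2
ee_pos: [621.6, -226.6, 95.6]
tcp_rot: [0.004, 2.932, -0.006]
wrist_force: [-6.2, -0.4, 10.2]
grip_width: 63.2
gripper_force: 41.1
```

```bash
python3 place.py -0.002 35 619.7 -226.7 100.4 Na.npy
```

```text
tcp [ 620.5 -226.6   96.8]
lin cm [ 0.08  0.   -0.14] rot [-0.001 -0.001 -0.   ]
```

Emit:
servo_tool:
  motion:
    - {"linear": [0, 0, 0], "rot": [0, 0, 0], "gripper": 6.6}
    - {"linear": [0, 0, 0], "rot": [0, 0, 0], "gripper": 7.2}
    - {"linear": [0, 0, 0], "rot": [0, 0, 0], "gripper": 8}
    - {"linear": [0, 0, 0], "rot": [0, 0, 0], "gripper": 8.5}
    - {"linear": [0, 0, 0], "rot": [0, 0, 0], "gripper": 8.5}

```text
time: 22.7
ee_pos: [622.1, -226.5, 94.6]
tcp_rot: [0.004, 2.932, -0.005]
wrist_force: [0.3, -0.6, 0.3]
grip_width: 84.8
gripper_force: 0.0
```

Emit:
servo_tool:
  motion:
    - {"linear": [0, 0, 0], "rot": [0, 0, 0], "gripper": 8.5}
    - {"linear": [0.8, 0, -2], "rot": [0, 0, 0], "gripper": 8.5}
    - {"linear": [2, 0, -5], "rot": [0, 0, 0], "gripper": 8.5}
    - {"linear": [3, 0, -9], "rot": [0, 0, 0], "gripper": 8.5}
    - {"linear": [3, 0, -12], "rot": [0, 0, 0], "gripper": 8.5}

```text
time: 23.2
ee_pos: [566.0, -226.1, 207.1]
tcp_rot: [0.004, 2.933, -0.005]
wrist_force: [0.6, 0.2, -0.5]
grip_width: 85.1
gripper_force: 0.0
```

Emit:
servo_tool:
  motion:
    - {"linear": [0, 0, -3], "rot": [0, 0, 0], "gripper": 8.5}
    - {"linear": [0, 0, -3], "rot": [0, 0, 0], "gripper": 8.5}
    - {"linear": [0, 0, -3], "rot": [0, 0, 0], "gripper": 8.5}

```text
time: 23.5
ee_pos: [561.6, -226.4, 235.9]
tcp_rot: [0.004, 2.931, -0.006]
wrist_force: [-0.5, -0.2, 0.0]
grip_width: 84.7
gripper_force: 0.0
```

```bash
python3 go.py; python3 - <<'E'
from plate import *
w=snap('wrist');hsv=cv2.cvtColor(w['img'],cv2.COLOR_BGR2HSV)
Tp=tm(Rst,[618.6,-226.7,99.7])
m=cv2.inRange(hsv,(14,100,90),(30,255,255));m[:,340:]=0
c,_=cv2.findContours(m,0,1);c=max(c,key=cv2.contourArea);print(cv2.boundingRect(c));P=corners(w,m,Tp);print(cv2.minAreaRect(P.astype(np.float32)))
S=lambda p:np.array(p)/1.5625-.18
# door: hinge and direction from green cap + door colour
b=snap('top');L=lambda p:np.array(p)
g=cv2.inRange(cv2.cvtColor(b['img'],cv2.COLOR_BGR2HSV),(45,80,80),(75,255,255));g[:150]=0
k,lab,st,ce=cv2.connectedComponentsWithStats(g);print([(st[i],ce[i].round(1),onz(b,ce[i],92)[0].round(1)) for i in range(1,k) if st[i][4]>5])
out=np.zeros((600,800,3),np.uint8);a=cv2.resize(w['img'],(512,384));out[:384,:512]=a
t=cv2.resize(b['img'][60:235,290:400],None,fx=2.6,fy=2.6,interpolation=cv2.INTER_CUBIC);out[:t.shape[0],513:513+t.shape[1]]=t[:,:287]
cv2.imwrite('pics/w9.png',out)
E
```

```text
23.5 [ 561.6 -226.4  235.9] [ 0.643  0.432 -0.442  2.009  0.255  0.545  1.618] f [-0.5 -0.2  0. ] 84.71960112490949 0.0
tilt 12.1 side -0.005 yaw -0.0026
(222, 157, 59, 105)
((-0.12475204467773438, -0.072906494140625), (56.09361267089844, 101.65898132324219), 89.85210418701172)
[]
```

View pics/w9.png

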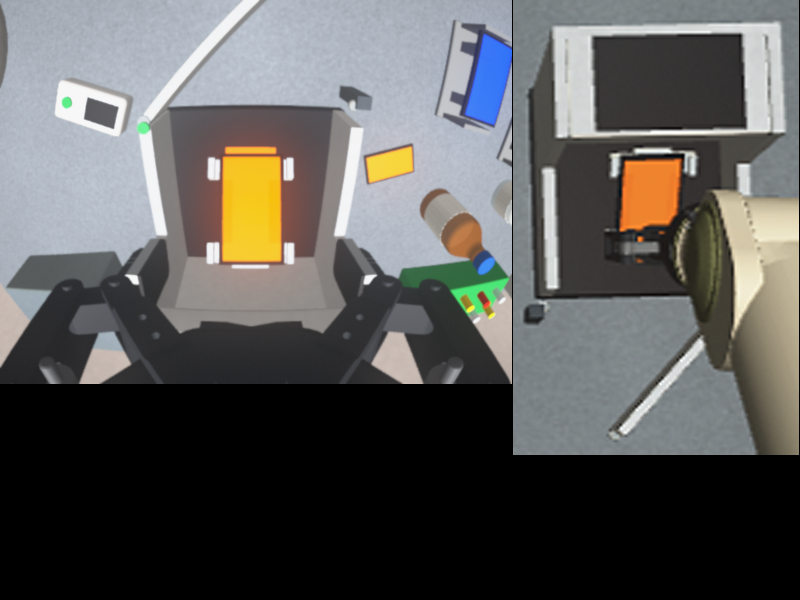

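Amber lies on the stage in the clear plate's old position, square between the four guides; the lip is at (251,150). Next the door, at about 0.79 rad.

```bash
python3 go.py 0 0 393 -262 200; cat > door.py <<'E'
import sys
from h import *
H=np.array([528.5,-328.5]);s=arm.read_state();R0=R.from_rotvec(s['tcp_rot'])
print(s['time'],s['ee_pos'].round(1),s['wrist_force'].round(1))
for q in map(float,sys.argv[1:]):
    d=5+11*np.cos(q)+14.5*abs(np.sin(q));c=H+150*np.array([-np.sin(q),np.cos(q)])+d*np.array([-np.cos(q),-np.sin(q)])
    print(q,c.round(1),(R0.inv().apply(np.r_[c,65]-s['ee_pos'])/10).round(1))
E
python3 door.py 0.95 0.8 0.6 0.4 0.2 0.1 0
```

```text
23.6 [ 561.2 -225.9  234.3] [ 0.642  0.434 -0.441  2.01   0.255  0.545  1.618] f [ 0.1 -0.   0.1] 85.2678027217965 0.0
tilt 11.9 side -0.003 yaw -0.0022
lin cm [17.16 -3.64 -0.11] rot [-0.003  0.208 -0.003]
23.6 [ 561.2 -225.9  234.3] [ 0.1 -0.   0.1]
0.95 [ 393.  -260.1] [19.9 -3.4 13.1]
0.8 [ 404.8 -240.5] [18.8 -1.5 13.3]
0.6 [ 425.4 -217.3] [16.8  0.9 13.8]
0.4 [ 450.9 -198.4] [14.3  2.8 14.3]
0.2 [ 480.4 -185.2] [11.4  4.1 14.9]
0.1 [ 496.2 -181. ] [ 9.9  4.5 15.2]
0.0 [ 512.5 -178.5] [ 8.3  4.8 15.5]
```

Emit:
servo_tool:
  motion:
    - {"linear": [17.2, -3.6, -0.1], "rot": [-0.003, 0.208, 0], "gripper": 0}
    - {"linear": [17.2, -3.6, -0.1], "rot": [-0.003, 0.208, 0], "gripper": 0}
    - {"linear": [17.2, -3.6, -0.1], "rot": [-0.003, 0.208, 0], "gripper": 0}
    - {"linear": [17.2, -3.6, -0.1], "rot": [-0.003, 0.208, 0], "gripper": 0}
    - {"linear": [17.2, -3.6, -0.1], "rot": [-0.003, 0.208, 0], "gripper": 0}

```text
time: 24.1
ee_pos: [388.3, -261.9, 198.6]
tcp_rot: [-0.008, -3.137, -0.003]
wrist_force: [0.6, 0.3, 0.5]
grip_width: 11.6
gripper_force: 0.0
```

Emit:
servo_tool:
  motion:
    - {"linear": [0, 0, 0], "rot": [0, 0, 0], "gripper": 0}
    - {"linear": [0, 0, 0], "rot": [0, 0, 0], "gripper": 0}
    - {"linear": [0, 0, 0], "rot": [0, 0, 0], "gripper": 0}

```text
time: 24.4
ee_pos: [394.3, -261.2, 200.5]
tcp_rot: [0.002, 3.139, 0.0]
wrist_force: [0.7, 0.4, 0.2]
grip_width: -0.1
gripper_force: 0.0
```

```bash
python3 go.py 0 0 393 -262 65; python3 - <<'E'
from h import *
b=snap('top');im=b['img']
# door top edge outer points: bright low-sat pixels near expected door
for q in(.7,.75,.8,.85,.9):
    H=np.array([528.5,-328.5]);v=[]
    for r in range(70,190,10):
        uv=proj(b,[np.r_[H+r*np.array([-np.sin(q),np.cos(q)]),89]])[0].round().astype(int);v.append(int(im[uv[1],uv[0]].min()))
    print(q,v)
E
```

```text
24.4 [ 394.3 -261.2  200.5] [ 0.783  0.389 -0.419  2.188  0.271  0.61   1.738] f [0.7 0.4 0.2] -0.09126831040506567 0.0
tilt 0.1 side 0.0 yaw -0.0011
lin cm [ 0.17 -0.08 13.55] rot [ 0.     0.002 -0.001]
0.7 [47, 70, 69, 80, 80, 119, 131, 133, 129, 133, 135, 131]
0.75 [212, 153, 204, 230, 67, 98, 47, 73, 71, 72, 83, 75]
0.8 [216, 217, 215, 219, 217, 218, 216, 218, 220, 217, 221, 222]
0.85 [218, 187, 215, 170, 134, 152, 131, 135, 132, 129, 128, 130]
0.9 [117, 122, 129, 122, 125, 128, 124, 126, 132, 128, 128, 130]
```

Emit:
servo_tool:
  motion:
    - {"linear": [0.2, 0, 4.5], "rot": [0, 0, 0], "gripper": 0}
    - {"linear": [0.2, 0, 9], "rot": [0, 0, 0], "gripper": 0}
    - {"linear": [0.2, 0, 13.5], "rot": [0, 0, 0], "gripper": 0}
    - {"linear": [0.2, 0, 13.5], "rot": [0, 0, 0], "gripper": 0}
    - {"linear": [0.2, 0, 13.5], "rot": [0, 0, 0], "gripper": 0}

```text
time: 24.95
ee_pos: [391.5, -260.9, 65.5]
tcp_rot: [-0.002, -3.141, -0.001]
wrist_force: [-0.3, -0.2, 0.8]
grip_width: 0.2
gripper_force: 0.0
```

```bash
python3 door.py 0.9 0.8 0.7 0.6 0.5 0.4 0.3 0.2 0.1 0.05 0 -0.02 -0.04
```

```text
24.95 [ 391.5 -260.9   65.5] [-0.3 -0.2  0.8]
0.9 [ 396.6 -253.4] [-0.5  0.8  0.1]
0.8 [ 404.8 -240.5] [-1.3  2.   0.1]
0.7 [ 414.5 -228.4] [-2.3  3.3  0.1]
0.6 [ 425.4 -217.3] [-3.4  4.4  0.1]
0.5 [ 437.6 -207.2] [-4.6  5.4  0.1]
0.4 [ 450.9 -198.4] [-5.9  6.3  0.1]
0.3 [ 465.3 -191. ] [-7.4  7.   0.1]
0.2 [ 480.4 -185.2] [-8.9  7.6  0.1]
0.1 [ 496.2 -181. ] [-10.5   8.    0.1]
0.05 [ 504.3 -179.5] [-11.3   8.2   0.1]
0.0 [ 512.5 -178.5] [-12.1   8.3   0.1]
-0.02 [ 515.2 -178.2] [-12.4   8.3   0.1]
-0.04 [ 517.9 -178. ] [-12.6   8.3   0.1]
```

Emit:
servo_tool:
  motion:
    - {"linear": [-0.5, 0.8, 0], "rot": [0, 0, 0], "gripper": 0}
    - {"linear": [-1.3, 2, 0], "rot": [0, 0, 0], "gripper": 0}
    - {"linear": [-2.3, 3.3, 0], "rot": [0, 0, 0], "gripper": 0}
    - {"linear": [-3.4, 4.4, 0], "rot": [0, 0, 0], "gripper": 0}
    - {"linear": [-4.6, 5.4, 0], "rot": [0, 0, 0], "gripper": 0}

```text
time: 25.45
ee_pos: [439.0, -207.2, 67.5]
tcp_rot: [0.004, 3.137, -0.002]
wrist_force: [-0.7, -1.1, -0.2]
grip_width: 0.1
gripper_force: 0.3
```

Emit:
servo_tool:
  motion:
    - {"linear": [-1.3, 0.9, 0], "rot": [0, 0, 0], "gripper": 0}
    - {"linear": [-2.8, 1.6, 0], "rot": [0, 0, 0], "gripper": 0}
    - {"linear": [-4.3, 2.2, 0], "rot": [0, 0, 0], "gripper": 0}
    - {"linear": [-5.1, 2.4, 0], "rot": [0, 0, 0], "gripper": 0}
    - {"linear": [-5.6, 2.6, 0], "rot": [0, 0, 0], "gripper": 0}

```text
time: 25.95
ee_pos: [494.4, -181.7, 65.5]
tcp_rot: [0.003, 3.14, 0.0]
wrist_force: [-0.2, -0.1, -0.5]
grip_width: 0.2
gripper_force: 0.1
```

Emit:
servo_tool:
  motion:
    - {"linear": [-0.4, 0.2, 0], "rot": [0, 0, 0], "gripper": 0}
    - {"linear": [-0.8, 0.2, 0], "rot": [0, 0, 0], "gripper": 0}
    - {"linear": [-1.2, 0.3, 0], "rot": [0, 0, 0], "gripper": 0}
    - {"linear": [-1.6, 0.3, 0], "rot": [0, 0, 0], "gripper": 0}
    - {"linear": [-1.8, 0.3, 0], "rot": [0, 0, 0], "gripper": 0}

```text
time: 26.45
ee_pos: [505.3, -179.5, 65.2]
tcp_rot: [-0.006, -3.132, 0.001]
wrist_force: [-16.9, 0.5, 12.9]
grip_width: -0.1
gripper_force: 8.1
```

```bash
python3 door.py 0 -0.02
```

```text
26.45 [ 505.3 -179.5   65.2] [-16.9   0.5  12.9]
0.0 [ 512.5 -178.5] [-0.7  0.1  0. ]
-0.02 [ 515.2 -178.2] [-1.   0.1  0. ]
```

Emit:
servo_tool:
  motion:
    - {"linear": [0, 0, 0], "rot": [0, 0, 0], "gripper": 0}
    - {"linear": [-0.2, 0, 0], "rot": [0, 0, 0], "gripper": 0}
    - {"linear": [-0.2, 0, 0], "rot": [0, 0, 0], "gripper": 0}

```text
time: 26.75
ee_pos: [509.6, -179.2, 65.4]
tcp_rot: [-0.005, -3.136, 0.0]
wrist_force: [-7.1, 1.0, 3.6]
grip_width: -0.3
gripper_force: 3.7
```

```bash
python3 go.py; python3 - <<'E'
from h import *
for nm in('top','scene'):
  b=snap(nm);im=b['img']
  for q in(-.04,-.02,0,.02,.04,.06,.08,.1,.12):
    H=np.array([528.5,-328.5]);v=[]
    for r in range(20,196,12):
        uv=proj(b,[np.r_[H+r*np.array([-np.sin(q),np.cos(q)]),89]])[0].round().astype(int);v.append(int(im[uv[1],uv[0]].min()))
    print(nm,q,v)
b=load('top');cv2.imwrite('pics/w10.png',cv2.resize(b['img'][100:220,280:400],None,fx=5,fy=5,interpolation=cv2.INTER_CUBIC))
E
```

```text
26.75 [ 509.6 -179.2   65.4] [ 0.393  0.658 -0.234  2.142  0.39   0.386  1.409] f [-7.1  1.   3.6] -0.3306187216079437 3.688870444893837
tilt -0.3 side -0.0 yaw -0.0034
top -0.04 [113, 111, 109, 104, 100, 96, 88, 81, 73, 199, 59, 49, 33, 55, 56]
top -0.02 [113, 111, 109, 104, 100, 96, 88, 81, 71, 187, 58, 47, 31, 57, 57]
top 0 [113, 110, 107, 103, 98, 94, 87, 79, 71, 153, 58, 46, 34, 30, 32]
top 0.02 [113, 110, 107, 103, 98, 91, 85, 78, 69, 153, 63, 45, 39, 48, 107]
top 0.04 [113, 110, 107, 102, 98, 91, 83, 75, 67, 77, 60, 46, 32, 48, 96]
top 0.06 [113, 110, 106, 102, 98, 90, 83, 73, 66, 54, 61, 43, 82, 70, 98]
top 0.08 [113, 110, 106, 103, 97, 91, 83, 75, 63, 163, 58, 44, 88, 32, 99]
top 0.1 [113, 110, 106, 102, 97, 89, 80, 72, 61, 120, 59, 42, 70, 31, 63]
top 0.12 [113, 110, 105, 102, 96, 89, 80, 73, 59, 117, 58, 39, 73, 33, 97]
scene -0.04 [137, 145, 158, 154, 153, 148, 154, 148, 140, 119, 109, 113, 103, 106, 109]
scene -0.02 [137, 145, 156, 157, 155, 157, 160, 159, 155, 159, 152, 153, 152, 151, 143]
scene 0 [137, 145, 156, 157, 155, 157, 160, 160, 161, 159, 157, 157, 161, 163, 158]
scene 0.02 [137, 145, 156, 157, 155, 140, 137, 147, 155, 158, 157, 157, 147, 141, 158]
scene 0.04 [137, 145, 156, 127, 124, 131, 137, 147, 125, 127, 108, 119, 126, 114, 123]
scene 0.06 [137, 145, 122, 120, 124, 131, 115, 122, 125, 107, 41, 100, 90, 114, 98]
scene 0.08 [137, 117, 122, 120, 109, 110, 115, 109, 107, 104, 41, 71, 59, 64, 84]
scene 0.1 [137, 117, 115, 102, 109, 110, 108, 109, 105, 69, 26, 38, 14, 31, 54]
scene 0.12 [137, 110, 115, 102, 109, 103, 108, 107, 102, 69, 30, 43, 23, 33, 20]
```

The scene camera puts the door's top edge at about 0 rad. Press a little more, then back away and re-check.

Emit:
servo_tool:
  motion:
    - {"linear": [-0.2, 0, 0], "rot": [0, 0, 0], "gripper": 0}
    - {"linear": [-0.5, 0, 0], "rot": [0, 0, 0], "gripper": 0}
    - {"linear": [-0.7, 0, 0], "rot": [0, 0, 0], "gripper": 0}
    - {"linear": [-0.7, 0, 0], "rot": [0, 0, 0], "gripper": 0}
    - {"linear": [-0.7, 0, 0], "rot": [0, 0, 0], "gripper": 0}

```text
time: 27.35
ee_pos: [515.8, -179.1, 65.4]
tcp_rot: [-0.005, -3.135, 0.001]
wrist_force: [-13.9, 1.0, 9.2]
grip_width: 0.2
gripper_force: 6.8
```

Emit:
servo_tool:
  motion:
    - {"linear": [0.7, 0, 0], "rot": [0, 0, 0], "gripper": 0}
    - {"linear": [2, 0, 0], "rot": [0, 0, 0], "gripper": 0}
    - {"linear": [4, 0, 0], "rot": [0, 0, 0], "gripper": 0}
    - {"linear": [6, 0, -4], "rot": [0, 0, 0], "gripper": 0}
    - {"linear": [8, 0, -8], "rot": [0, 0, 0], "gripper": 0}

```text
time: 27.85
ee_pos: [438.8, -178.3, 145.5]
tcp_rot: [-0.003, -3.141, -0.001]
wrist_force: [0.9, -0.5, 1.3]
grip_width: 0.0
gripper_force: 0.0
```

Emit:
servo_tool:
  motion:
    - {"linear": [2, 4, -5], "rot": [0, 0, 0], "gripper": 0}
    - {"linear": [2, 8, -10], "rot": [0, 0, 0], "gripper": 0}
    - {"linear": [2, 12, -14], "rot": [0, 0, 0], "gripper": 0}
    - {"linear": [2, 14, -16], "rot": [0, 0, 0], "gripper": 0}
    - {"linear": [2, 14, -16], "rot": [0, 0, 0], "gripper": 0}

```text
time: 28.35
ee_pos: [421.4, -35.6, 309.1]
tcp_rot: [-0.001, 3.133, -0.001]
wrist_force: [0.2, -1.0, -0.3]
grip_width: -0.2
gripper_force: 0.0
```

```bash
python3 go.py; python3 - <<'E'
from h import *
b=snap('top');im=b['img']
for q in(-.04,-.02,0,.02,.04,.06,.08,.1):
    H=np.array([528.5,-328.5]);v=[]
    for r in range(20,196,12):
        uv=proj(b,[np.r_[H+r*np.array([-np.sin(q),np.cos(q)]),89]])[0].round().astype(int);v.append(int(im[uv[1],uv[0]].min()))
    print(q,v)
cv2.imwrite('pics/w11.png',cv2.resize(im,(800,600),interpolation=cv2.INTER_CUBIC))
E
```

```text
28.35 [421.4 -35.6 309.1] [ 0.383  0.171 -0.499  2.151  0.112  0.835  1.387] f [ 0.2 -1.  -0.3] -0.15302236871049452 0.0
tilt 0.5 side -0.0 yaw 0.0008
-0.04 [203, 205, 211, 208, 209, 212, 213, 215, 216, 215, 229, 38, 43, 43, 46]
-0.02 [203, 205, 211, 208, 209, 212, 213, 215, 210, 210, 209, 208, 212, 215, 216]
0 [203, 207, 207, 206, 206, 209, 208, 211, 210, 214, 213, 210, 210, 212, 213]
0.02 [206, 207, 207, 206, 206, 219, 218, 217, 216, 214, 158, 175, 221, 229, 89]
0.04 [206, 207, 207, 228, 226, 219, 47, 83, 100, 134, 33, 37, 46, 65, 100]
0.06 [206, 207, 220, 228, 226, 44, 47, 20, 22, 30, 14, 18, 81, 97, 184]
0.08 [206, 207, 220, 228, 39, 44, 16, 21, 14, 14, 112, 82, 130, 123, 170]
0.1 [206, 167, 220, 45, 39, 13, 21, 20, 130, 116, 125, 127, 125, 129, 173]
```

View pics/w11.png

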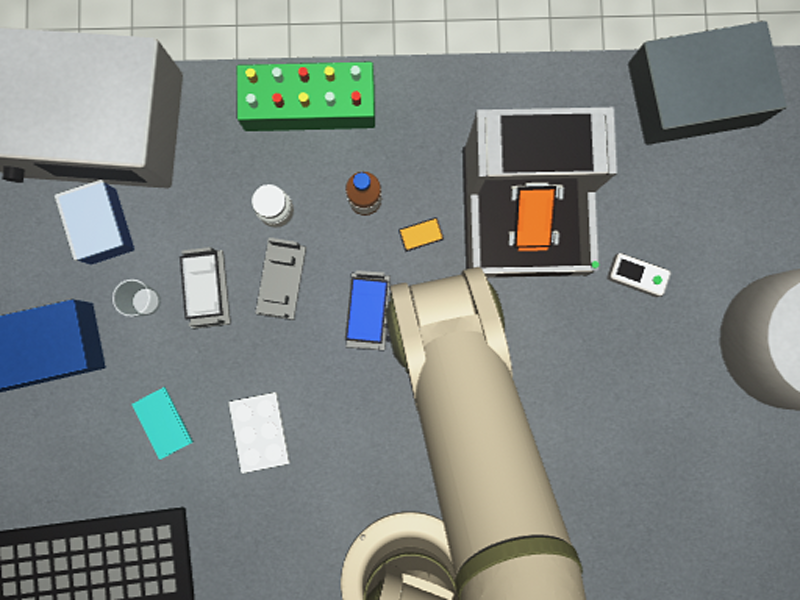

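The door is shut and stays at 0, the clear plate is centred on cradle_c at (202,287), and amber is on the stage at (536,218). The bystanders have not moved and the arm touches nothing.

```bash
python3 -c "
from plant import arm
print(arm.job_done())"
```

```text
the job is handed in; nothing more can be done
None
```

The job is handed in: the last images show the clear plate flat and centred on the empty cradle, the amber plate loaded on the stage, the door shut on its catch, and the bystanders unmoved, at about 28 s on the robot's clock.

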